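Tip the hex nuts out of the service tray for rinsing

TASK

The dispenser's hex nuts are due for rinsing. Lift the divided tray out of the service case by its swing handle and set it down on the middle of the white sheet, then let go, take hold of the tray itself and tip it over the nuts' corner so that only the three hex nuts slide out into the steel pan. Put the tray back level on the middle of the sheet with all its other parts still in their compartments, leave the pan standing where it is, and disturb nothing else on the bench.

Things in the scene. Friction and masses are not known exactly. Their poses are not given: they have to be found in the camera images.
- case: grey open service case, fixed, 242 x 160 mm, rim 66 mm high; the tray stands inside it on a deck 30 mm above the bench with about 5 mm of play, its top nearly flush with the case rim, so that it can be taken only by its swing handle and must be lifted straight up more than 40 mm. Origin: centre of the underside, x along the 242 mm side
- tray: pale grey plastic lift-out tray, 150 x 130 mm, 38 mm high, 3 mm floor and walls, about 0.4 kg with handle and parts. Origin: centre of its underside; x along the 150 mm side, z up. Dividers along its x and y axes, as high as the walls, make four open compartments. By the signs of tray x, y: hex nuts +x +y; two pins +x -y; two thumbscrews -x +y; one block -x -y
- tray_mid (a point): the tray's middle, 19 mm above its underside. Each corner of the tray is cut off at 45 degrees (35 mm off each side) and has no wall there, only a 50 mm wide lip whose ramp rises 5 mm over 22 mm outwards. Tilted about 50 to 60 degrees straight towards a corner (along the 45 degree diagonal), only that compartment empties over its lip; tilted towards a side, two empty
- nut_lip (a point): middle of the outer edge of the hex nuts' pour lip, 57.5 mm along +x and 47.5 mm along +y of the tray's origin and 8 mm above its underside; parts leave the tray here, travelling along the horizontal diagonal (+x +y of the tray)
- grip_a (a point): centre of the end grip on the tray's -x end, away from the nut lip: a straight bar 14 mm wide (tray y), 14 mm high, 36 mm long (tray x), its top flush with the rim. The point is 96 mm from the tray's middle, 31 mm above its underside, 21 mm out from the end wall. There is room for fingers beside it once the tray is out of the case
- grip_b (a point): the same on the tray's +x end (the end of the nuts and pins)
- bail: the tray's swing handle, a steel wire bow pivoted on the middle of the two long walls about the tray's y axis, 31 mm above its underside; swings 69 degrees to either side, slightly stiff, stands nearly upright. It lifts the tray level but, being pivoted, cannot tip it about the y axis. Origin: on the pivot axis, mid tray; z points to the sleeve, y as the tray's
- bail_bar (a point): centre of the handle's grip sleeve, a flat-sided bar 12 mm thick (tray x), 18 mm high, 64 mm long along the tray's y axis, 62 mm from the pivot axis (upright: 93 mm above the tray's underside, 55 mm above the rim)
- nut1_mid (a point): centre of a steel hex nut, 14 mm across flats, 10 mm high, 12 g, slippery on the tray
- nut2_mid (a point): the second hex nut, alike
- nut3_mid (a point): the third hex nut, alike
- pin1_mid (a point): centre of a steel dowel pin, 8 mm in diameter, 34 mm long
- pin2_mid (a point): the second dowel pin, alike
- screw1_mid (a point): point half-way up a thumbscrew: round head 18 mm in diameter, 9 mm high, standing on its head with a 6 mm stud 14 mm long
- screw2_mid (a point): the second thumbscrew, alike
- block_mid (a point): centre of an aluminium clamp block 30 x 20 x 14 mm
- pan: open stainless steel rinse pan, loose, 0.55 kg, 170 x 130 mm outside, 34 mm high, 3 mm walls. Origin: centre of the underside, x along the 170 mm side
- sheet: plain white paper sheet lying flat on the bench (no height), 210 x 297 mm, kept clear for the tray. Origin: its centre, x along the 210 mm side
- bottle: white plastic bottle, loose, 60 mm in diameter, about 150 mm high, beyond the sheet and the case; leave alone. Origin: centre of the underside
- screwdriver: screwdriver lying beyond the sheet, 170 mm long; leave alone. Origin: centre of the underside
- wrench: wrench lying between the robot and the sheet, 150 mm long; leave alone. Origin: centre of the underside
- syringe: glass syringe lying beyond the pan, about 140 mm long, 23 mm high; leave alone. Origin: under its barrel
There are look-alikes about, which are no part of the job. What is shaped like the tray but blue or red is not meant.

How it is judged:
On the way, in this order (a step that is already met when the one before it is completed fails the run):
1. the tray is lifted clear of the case by its swing handle (height (world z) of tray above 0.07 m and contact force between the fingers and bail above 0.3 N), for 0.1 s.
2. the tray stands level on the middle of the sheet (centre within 60 mm of the sheet's centre) and is let go (height (world z) of tray between -0.004 and 0.006 m and angle between tray's own z axis and vertical below 0.06 rad and horizontal distance between tray and sheet below 0.06 m and contact force between the fingers and tray below 0.05 N and contact force between the fingers and bail below 0.05 N), for 0.2 s.
3. the tray, held by itself and not by its handle, is tipped (more than 25 degrees) and the three hex nuts are in the pan (x of nut1_mid in the frame of pan between -0.085 and 0.085 m and y of nut1_mid in the frame of pan between -0.065 and 0.065 m and z of nut1_mid in the frame of pan between 0 and 0.036 m and x of nut2_mid in the frame of pan between -0.085 and 0.085 m and y of nut2_mid in the frame of pan between -0.065 and 0.065 m and z of nut2_mid in the frame of pan between 0 and 0.036 m and x of nut3_mid in the frame of pan between -0.085 and 0.085 m and y of nut3_mid in the frame of pan between -0.065 and 0.065 m and z of nut3_mid in the frame of pan between 0 and 0.036 m and angle between tray's own z axis and vertical above 0.44 rad and contact force between the fingers and tray above 0.3 N and contact force between the fingers and bail below 0.05 N), for 0.1 s.
At the end, for the whole second after the job is handed in: All three hex nuts lie in the pan; both pins, both thumbscrews and the block are still in their own compartments; the tray stands level on the bench with its centre within 60 mm of the sheet's centre, released and at rest; the pan stands upright within 30 mm of where it was (all of step 2 and x of nut1_mid in the frame of pan between -0.085 and 0.085 m and y of nut1_mid in the frame of pan between -0.065 and 0.065 m and z of nut1_mid in the frame of pan between 0 and 0.036 m and x of nut2_mid in the frame of pan between -0.085 and 0.085 m and y of nut2_mid in the frame of pan between -0.065 and 0.065 m and z of nut2_mid in the frame of pan between 0 and 0.036 m and x of nut3_mid in the frame of pan between -0.085 and 0.085 m and y of nut3_mid in the frame of pan between -0.065 and 0.065 m and z of nut3_mid in the frame of pan between 0 and 0.036 m and x of pin1_mid in the frame of tray between 0 and 0.075 m and y of pin1_mid in the frame of tray between -0.065 and 0 m and z of pin1_mid in the frame of tray between 0 and 0.045 m and x of pin2_mid in the frame of tray between 0 and 0.075 m and y of pin2_mid in the frame of tray between -0.065 and 0 m and z of pin2_mid in the frame of tray between 0 and 0.045 m and x of screw1_mid in the frame of tray between -0.075 and 0 m and y of screw1_mid in the frame of tray between 0 and 0.065 m and z of screw1_mid in the frame of tray between 0 and 0.045 m and x of screw2_mid in the frame of tray between -0.075 and 0 m and y of screw2_mid in the frame of tray between 0 and 0.065 m and z of screw2_mid in the frame of tray between 0 and 0.045 m and x of block_mid in the frame of tray between -0.075 and 0 m and y of block_mid in the frame of tray between -0.065 and 0 m and z of block_mid in the frame of tray between 0 and 0.045 m and linear speed of each of tray, pan below 0.02 m/s and distance of pan from where it was at the start of the episode below 0.03 m and angle between pan's own z axis and vertical below 0.06 rad); the robot touches nothing.
It fails at once if the bottle is shifted more than 20 mm (distance of bottle from where it was at the start of the episode above 0.02 m).
It fails at once if the screwdriver is shifted more than 20 mm (distance of screwdriver from where it was at the start of the episode above 0.02 m).
It fails at once if the wrench is shifted more than 20 mm (distance of wrench from where it was at the start of the episode above 0.02 m).
It fails at once if the syringe is shifted more than 20 mm (distance of syringe from where it was at the start of the episode above 0.02 m).
It also fails if it takes over 56 s, if anything falls off the work surface, if the arm or the gripper's body presses on something with over 40 N, if the wrist force passes 120 N, or if a joint passes its speed limit or range.

ROBOT

A 7-joint arm with a two-finger parallel gripper is mounted at the origin on the work surface. World frame = base frame: x ahead of the robot, y to its left, z up, the work surface at z = 0. Lengths are in m, angles in rad, forces in N, time in s.
With the tool pointing down it reaches from about 0.4 to 0.85 m from the base axis. Payload 4.5 kg.
Tool frame: the origin (TCP) lies between the finger pads; the fingertips stand 19 mm ahead of it and the grasp point (between the pads) is the TCP (r.tips_ahead is the distance from the TCP to the fingertips, in m); z points along the fingers, y is the line along which they close (so a half turn about z gives the same grasp; the last joint's range is limited). The gripper opens to 88 mm and grips with 3 to 60 N. Pads are 18 mm wide; open, the fingers measure 123 mm over their backs; the gripper's body (75 mm by 187 mm) begins 45 mm behind the grasp point.
Start: joints at [-1.279, 0.689, -0.195, 1.565, 0.157, 0.902, -0.215], TCP at [0.159, 0.604, 0.258] pointing down, gripper open.
Joint ranges: [-3.01, 3.01], [-0.46, 2.08], [-1.47, 1.51], [0.13, 2.56], [-1, 4.14], [0.04, 2.09], [-2.66, 2.66]. Speed limits (rad/s): [2.57, 2.57, 3.14, 3.14, 3.14, 3.14, 3.14].

INTERFACE

Orientations are given as a unit quaternion [x, y, z, w].
In Python, from plant import r, cams, models gives the robot as it stands. The module is installed in compiled form; this text tells all that it offers.
- The arm moves only by the tool jog_arm, never from a script. Its arguments are lists of equal length, an entry for each row: "turn": the turn, a rotation vector about the tool's x, y, z in rad, a list of three; "translation": the shift along the tool's x, y, z in m, a list of three; "grip": the closure, from 0 (fully open) to 1 (shut). In form: {"turn": [[ax, ay, az], ...], "translation": [[tx, ty, tz], ...], "grip": [grip, ...]}. A call has 1 to 20 rows; each row is the pose to reach, as a shift and turn from the pose commanded when the call began, along the tool's axes at that moment; what a row does not reach only later rows make up. A row lasts 1/8 s, in which the tool goes at most 62.5 mm and 10.7 degrees, less where a joint would pass 70% of its speed; a pose out of reach is approached as far as the arm can. A call with a gripper value outside its range is refused whole. The fingers move at their own pace and stop on an object; "force" is the grip in N (left out, the last holds). Time passes only in rows, so rows that repeat a pose let the fingers close. It gives the time, the measured TCP pose, the force, the opening and the grip force at its end, in the units of the state.
- r.get_state(): the state, without advancing time (a new reading comes with each control period).
- cams.snapshot(name): name is "scene" or "top" or "wrist"; returns the picture (384x512x3 uint8, red, green, blue); there is no depth.
- cams.camera_params(name): a dict with "fx", "fy", "cx", "cy" (pixels), "eye" and "orientation" of the camera in the world. Camera axes: x right, y up, looking along -z (the intrinsics and any distortion apply to the point x, -y, -z); pixel columns grow to the right and rows downward; lengths in m; the calibration is good to about 2 mm. A picture is of the moment at which its call begins: read the wrist's pose just before it. camera_params takes no time and is no camera call; for the wrist camera it gives the pose at the moment of the call.
- r.finish_job(): hands the job in; it is judged then, once.
Trained networks look in the newest picture that a camera, given by its name, has taken for a name from the list of things; names that differ only in an ending like _2 or _b are one class to them, and where a whole thing is asked for, a point or a joint stands for the part that bears it (a point fixed in the world has none). Each returns a list of dicts, best first, with "p" (0 to 1); they miss things now and then, are a little off and sometimes report something else, mostly with a low value. They report only what shows in the picture. A call takes as long as a camera call. They do not tell look-alikes from the thing itself.
- models.find_in(camera, name): "position" ([x, y, z] in m, in world coordinates, good to about 4 mm: the middle of the surface that is visible of it).
- models.masks_of(camera, name): "pixels" (384x512 bool, what is visible of it).
- models.place_of(camera, name): "position" ([x, y, z] in m, in world coordinates, good to about 4 mm: a listed point, or the origin of a listed thing).
The state is a dict: "clock": time; "q": joint angles; "qd": joint speeds; "joint_torque": joint torques, N m; "tool_pos": TCP position; "eef_rot": TCP orientation; "contact_force": force on the tool from outside, world axes, zero at the start; "moment": the same for the moment, N m; "opening": opening from 0.0 (shut) to 1.0 (fully open); "finger_force": force on a finger pad.
Only numpy, scipy, OpenCV 4.12 (cv2) and the standard library are available. Lean on these libraries where they do the work, as an engineer would, in place of code of your own. Each camera call takes 0.05 s, during which the arm holds its last target. There are 200 camera calls.

## Working session

There is one attempt and no reset: what is moved stays moved. The work goes in short steps, Python scripts to look and compute and a tool call to move; the robot and the scene stay as the last step left them, time stands still between calls to the robot, and variables do not carry over. Pictures are saved under pics/ and viewed, at most 10 in all, crops included, and the job is handed in when it is done.

Besides the shell and the picture viewer there is one more tool, called after ">>>" as name(argument=value, ...) on one line, values as JSON. jog_arm: Moves the arm, as the interface text tells. Its arguments: {"type":"object","properties":{"turn":{"type":"array"},"translation":{"type":"array"},"grip":{"type":"array"},"force":{"type":"number"}},"required":["turn","translation","grip"]}

```bash
mkdir -p pics; cat > h.py <<'E'
import numpy as np, cv2
from scipy.spatial.transform import Rotation as R
from plant import r, cams, models
def save(name,fn,crop=None,scale=1):
    im=cams.snapshot(name)
    if crop: a,b,c,d=crop; im=im[b:d,a:c]
    im=cv2.resize(im,None,fx=scale,fy=scale,interpolation=cv2.INTER_CUBIC)
    cv2.imwrite('pics/'+fn,im[:,:,::-1])
def proj(name,P):
    c=cams.camera_params(name); q=R.from_quat(c['orientation'])
    p=q.inv().apply(np.atleast_2d(P)-np.array(c['eye']))
    return np.c_[c['cx']+c['fx']*p[:,0]/-p[:,2], c['cy']+c['fy']*(-p[:,1])/-p[:,2]]
def ray(name,px,z):
    c=cams.camera_params(name); q=R.from_quat(c['orientation'])
    d=q.apply([(px[0]-c['cx'])/c['fx'],-(px[1]-c['cy'])/c['fy'],-1.]); e=np.array(c['eye'])
    return e+d*(z-e[2])/d[2]
def pr(cam,names,k=3,f='place_of'):
    for n in names:
        o=getattr(models,f)(cam,n)[:k]
        print(cam,n,[(np.round(a['position'],3).tolist(),round(a['p'],2),np.round(proj(cam,a['position'])[0]).astype(int).tolist()) for a in o])
E
python3 - <<'E'
from h import *
for c in('top','scene'):
    save(c,c+'1.png',scale=1.5)
    print({k:np.round(v,3).tolist() for k,v in cams.camera_params(c).items()})
    pr(c,['tray','case','bail_bar','pan','sheet','grip_a','grip_b','nut_lip','nut1_mid','bottle','screwdriver','wrench','syringe'] if c=='top' else ['tray','bail_bar','pan','sheet','nut1_mid'])
print(r.get_state())
E
```

```text
{'fx': 480.964, 'fy': 480.964, 'cx': 241.118, 'cy': 196.341, 'eye': [0.171, 0.137, 1.659], 'orientation': [-0.063, 0.068, 0.704, -0.704]}
top tray [([0.186, 0.336, 0.003], 0.95, [179, 283]), ([0.488, 0.317, 0.032], 0.85, [185, 193]), ([0.544, 0.626, 0.003], 0.67, [99, 179])]
top case [([0.732, 0.146, 0.0], 0.27, [235, 129])]
top bail_bar [([0.483, 0.323, 0.124], 0.71, [181, 189]), ([0.185, 0.334, 0.093], 0.7, [176, 283]), ([0.542, 0.628, 0.093], 0.45, [91, 174])]
top pan [([0.493, -0.375, -0.001], 0.79, [383, 194]), ([0.562, 0.371, 0.063], 0.34, [169, 170])]
top sheet [([0.533, 0.008, -0.0], 0.95, [274, 183])]
top grip_a [([0.595, 0.707, 0.031], 0.88, [74, 163]), ([0.56, 0.373, 0.062], 0.83, [169, 171]), ([0.114, 0.266, 0.032], 0.83, [199, 305])]
top grip_b [([0.595, 0.707, 0.031], 0.88, [74, 163]), ([0.56, 0.373, 0.062], 0.83, [169, 171]), ([0.114, 0.266, 0.032], 0.83, [199, 305])]
top nut_lip [([0.5, 0.394, 0.037], 0.88, [163, 190]), ([0.547, 0.554, 0.008], 0.87, [119, 178]), ([0.176, 0.262, 0.007], 0.57, [201, 286])]
top nut1_mid []
top bottle [([0.732, 0.145, -0.001], 0.88, [235,
[... 905 characters left out ...]
1.0, 'q': array([-1.27918436,  0.68909431, -0.19460559,  1.5652783 ,  0.15729042,
        0.90249791, -0.21511506]), 'qd': array([ 0.00049297, -0.00190282, -0.00077471, -0.00072216,  0.00106521,
        0.00025985,  0.00092184]), 'joint_torque': array([ 5.78147706e-05, -5.27506793e+01, -1.26690153e+00, -1.53749138e+01,
       -5.18856361e-02, -7.61543979e-04,  1.63092750e-05]), 'tool_pos': array([0.15933159, 0.60438395, 0.25775221]), 'eef_rot': array([ 1.28547785e-01,  9.91703315e-01,  5.28312427e-05, -5.89235733e-06]), 'contact_force': array([-1.00244052, -0.82562965,  0.05519011]), 'moment': array([ 0.03150686, -0.00944166,  0.02958622]), 'finger_force': 0.0, 'opening': 0.9986418222793505}
```

View pics/top1.png

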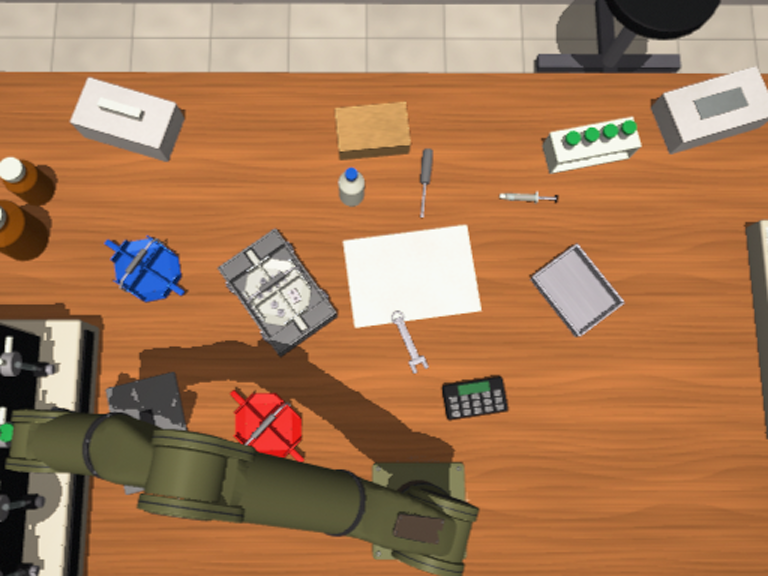

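View pics/scene1.png

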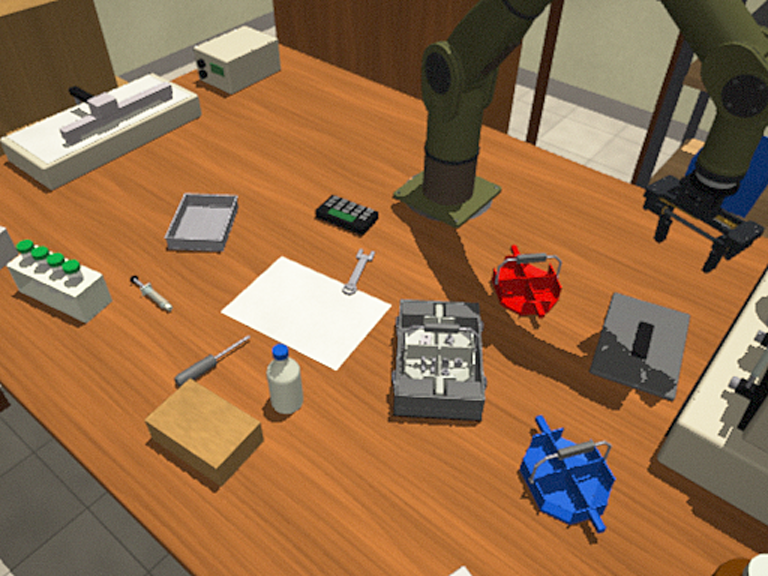

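The grey tray in the case (top px ~185,193) is the one I want. The red tray (178,283) and blue tray (99,179) are look-alikes. I'll move above the grey one and check it close up.

>>> jog_arm(turn=[[0,0,0.34],[0,0,0.68],[0,0,0.68],[0,0,0.68],[0,0,0.68],[0,0,0.68],[0,0,0.68],[0,0,0.68],[0,0,0.68],[0,0,0.68]], translation=[[-0.03,-0.015,-0.05],[-0.08,-0.04,-0.06],[-0.14,-0.07,-0.06],[-0.2,-0.1,-0.06],[-0.26,-0.13,-0.06],[-0.31,-0.155,-0.06],[-0.35,-0.175,-0.06],[-0.39,-0.194,-0.06],[-0.39,-0.194,-0.06],[-0.39,-0.194,-0.06]], grip=[0,0,0,0,0,0,0,0,0,0])

```text
clock: 2.25
tool_pos: [0.4862, 0.3181, 0.3176]
eef_rot: [0.452, 0.892, 0.0, -0.001]
contact_force: [-0.4, 0.0, -0.5]
opening: 1.0
finger_force: 0.0
```

```bash
python3 - <<'E'
from h import *
s=r.get_state();print(s['q'],s['tool_pos'],s['eef_rot'])
save('wrist','w1.png',scale=1.5)
c=cams.camera_params('wrist');print(c['eye'],c['orientation'])
pr('wrist',['tray','bail_bar','grip_a','nut_lip','nut1_mid','pin1_mid','screw1_mid','block_mid'],4)
pr('top',['tray'])
E
```

```text
[-0.64390039  0.55823038 -0.02376419  1.63058273  0.01388805  0.95315696
 -0.03832915] [0.48623885 0.31812239 0.31764385] [ 4.51558078e-01  8.92241498e-01  1.75494494e-04 -6.16059250e-04]
[0.43641211 0.38507185 0.443892  ] [-0.15182578 -0.04956767  0.30840136  0.93775294]
wrist tray [([0.187, 0.336, -0.004], 0.94, [90, 21]), ([0.483, 0.316, 0.028], 0.68, [252, 162])]
wrist bail_bar [([0.491, 0.32, 0.124], 0.68, [259, 179])]
wrist grip_a [([0.488, 0.547, 0.031], 0.76, [361, 21]), ([0.405, 0.256, 0.06], 0.67, [181, 167]), ([0.56, 0.378, 0.063], 0.63, [323, 164]), ([0.117, 0.263, 0.031], 0.63, [0, 29])]
wrist nut_lip [([0.506, 0.389, 0.038], 0.89, [295, 131]), ([0.551, 0.554, 0.005], 0.77, [391, 52]), ([0.177, 0.263, 0.009], 0.67, [55, 61])]
wrist nut1_mid [([0.493, 0.336, 0.041], 0.57, [266, 156]), ([0.512, 0.349, 0.042], 0.19, [282, 156])]
wrist pin1_mid [([0.513, 0.322, 0.032], 0.52, [271, 170]), ([0.407, 0.26, 0.06], 0.37, [184, 165])]
wrist screw1_mid []
wrist block_mid [([0.474, 0.28, 0.038], 0.52, [233, 178])]
top tray [([0.186, 0.336, 0.003], 0.95, [179, 283]), ([0.488, 0.317, 0.032], 0.85, [185, 193]), ([0.544, 0.626, 0.003], 0.67, [99, 179])]
```

View pics/w1.png

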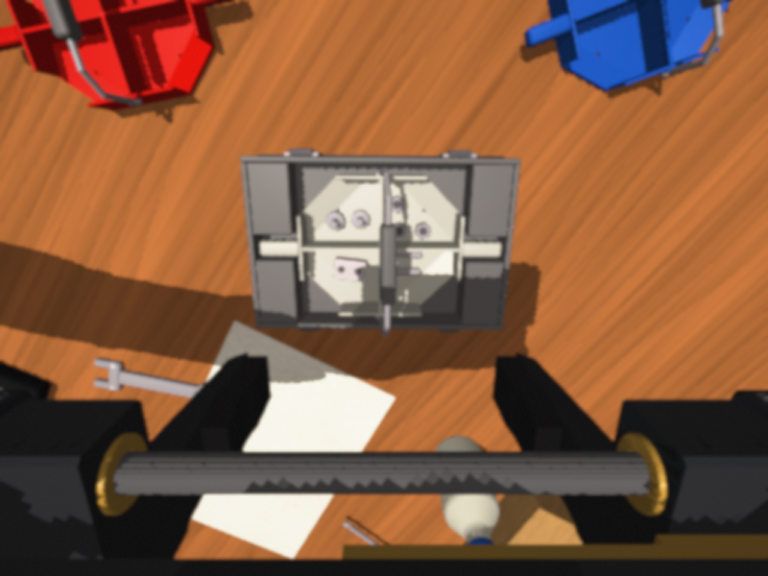

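The close view shows the grey tray in the case. Its nuts are in the upper-right compartment (px ~398,205 and 420,230), pins lower right, screws upper left and block lower left. So tray +x points right in the picture, about 36.5° in the world. The sleeve is at (388,263).

>>> jog_arm(turn=[[0,0,0],[0,0,0],[0,0,0],[0,0,0],[0,0,0],[0,0,0],[0,0,0],[0,0,0],[0,0,0],[0,0,0],[0,0,0],[0,0,0]], translation=[[-0.001,0.004,0.05],[-0.001,0.004,0.1],[-0.001,0.004,0.14],[-0.001,0.004,0.17],[-0.001,0.004,0.19],[-0.001,0.004,0.195],[-0.001,0.004,0.195],[-0.001,0.004,0.195],[-0.001,0.004,0.195],[-0.001,0.004,0.195],[-0.001,0.004,0.195],[-0.001,0.004,0.195]], grip=[0,0,0.3,0.4,0.5,0.6,0.7,1,1,1,1,1], force=40)

```text
clock: 4.25
tool_pos: [0.4907, 0.3189, 0.1233]
eef_rot: [0.452, 0.892, 0.0, -0.0]
contact_force: [-1.5, -1.4, 5.7]
opening: 0.131
finger_force: 39.5
```

>>> jog_arm(turn=[[0,0,0],[0,0,0],[0,0,0],[0,0,0],[0,0,0],[0,0,0],[0,0,0],[0,0,0]], translation=[[0,0,-0.01],[0,0,-0.025],[0,0,-0.045],[0,0,-0.07],[0,0,-0.095],[0,0,-0.11],[0,0,-0.115],[0,0,-0.115]], grip=[1,1,1,1,1,1,1,1])

```text
clock: 5.25
tool_pos: [0.4906, 0.3188, 0.2375]
eef_rot: [0.452, 0.892, -0.0, -0.0]
contact_force: [0.3, -0.7, -4.3]
opening: 0.13
finger_force: 39.4
```

```bash
python3 - <<'E'
from h import *
s=r.get_state();print(s['q'],s['tool_pos'],s['eef_rot'],s['contact_force'])
save('scene','s2.png',crop=(150,80,450,300),scale=2.4)
pr('scene',['tray','grip_a','pan','sheet','bottle','wrench'])
E
```

```text
[-0.640278    0.65706313 -0.02511099  1.71693913  0.02201669  0.7683554
 -0.04291161] [0.49060445 0.31876615 0.23747651] [ 4.51863257e-01  8.92087180e-01 -2.14237728e-04 -1.21622471e-04] [ 0.30245445 -0.68248515 -4.31638582]
scene tray [([0.542, 0.626, -0.002], 0.66, [376, 320]), ([0.488, 0.322, 0.145], 0.62, [295, 213]), ([0.182, 0.336, -0.004], 0.58, [349, 194])]
scene grip_a [([0.488, 0.548, 0.031], 0.87, [361, 282]), ([0.247, 0.404, 0.033], 0.8, [359, 206]), ([0.594, 0.707, 0.031], 0.76, [398, 347])]
scene pan [([0.488, -0.373, 0.001], 0.82, [137, 151])]
scene sheet [([0.73, 0.152, -0.002], 0.38, [192, 269])]
scene bottle [([0.728, 0.151, 0.001], 0.93, [192, 267]), ([0.522, 0.309, 0.15], 0.6, [284, 216])]
scene wrench [([0.377, 0.017, -0.003], 0.53, [238, 182])]
```

View pics/s2.png

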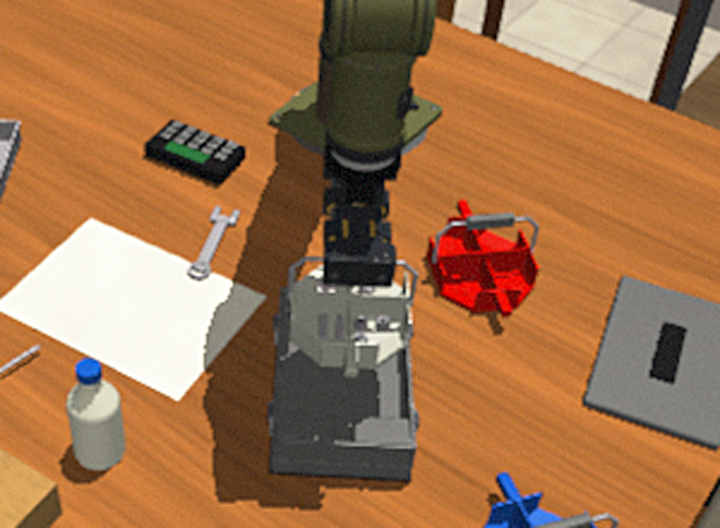

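The tray is clear of the case, level and held by the handle (crop px ~350,310). Next I fit the arm kinematics so I can choose a comfortable tray yaw and pour direction.

```bash
cat > ik.py <<'E'
import numpy as np, itertools
from scipy.spatial.transform import Rotation as R
from scipy.optimize import least_squares
Q=np.array([[-1.27918436,.68909431,-.19460559,1.5652783,.15729042,.90249791,-.21511506],
[-.64390039,.55823038,-.02376419,1.63058273,.01388805,.95315696,-.03832915],
[-.640278,.65706313,-.02511099,1.71693913,.02201669,.7683554,-.04291161]])
P=np.array([[.15933159,.60438395,.25775221],[.48623885,.31812239,.31764385],[.49060445,.31876615,.23747651]])
E=np.array([[.128547785,.991703315,5.28e-5,-5.9e-6],[.451558,.892241,.000175,-.000616],[.451863,.892087,-.000214,-.000122]])
def fk(q,p,s):
    d1,d3,d5,d7,a,o=p; rot=R.from_euler('z',o); pos=np.zeros(3)
    def t(v):
        nonlocal pos; pos=pos+rot.apply(v)
    rot=rot*R.from_euler('z',s[0]*q[0]); t([0,0,d1]); rot=rot*R.from_euler('y',q[1])*R.from_euler('z',s[1]*q[2]); t([a,0,d3])
    rot=rot*R.from_euler('y',q[3]); t([-a,0,0]); rot=rot*R.from_euler('z',s[2]*q[4]); t([0,0,d5]); rot=rot*R.from_euler('y',q[5])*R.from_euler('z',s[3]*q[6]); t([0,0,d7]); return pos,rot
def fit():
    best=None
    for s in itertools.product([1,-1],repeat=4):
      for o7 in range(4):
        def res(p):
            z=[]
            for q,x,e in zip(Q,P,E):
                a,b=fk(q,p[:6],s); b=b*R.from_euler('z',p[6]); z+=list(a-x)+list(.3*(R.from_quat(e).inv()*b).as_rotvec())
            return np.r_[z,.001*(p[:5]-[.34,.4,.4,.2,0])]
        f=least_squares(res,[.34,.4,.4,.2,0,0,o7*np.pi/2])
        if best is None or f.cost<best[0]: best=(f.cost,s,f.x)
    return best
LO=np.array([-3.01,-.46,-1.47,.13,-1,.04,-2.66]);HI=np.array([3.01,2.08,1.51,2.56,4.14,2.09,2.66])
E
cat > h2.py <<'E'
from ik import *
def ik(pos,rot,q0,c,w=.02):
    _,s,p=c
    def res(q):
        a,b=fk(q,p[:6],s); b=b*R.from_euler('z',p[6]); return np.r_[(a-pos),.3*(rot.inv()*b).as_rotvec(),.002*w*(q-q0)]
    f=least_squares(res,np.clip(q0,LO+.01,HI-.01),bounds=(LO+.005,HI-.005)); return f.x,np.linalg.norm(f.fun[:6])
def traypose(center,psi,d_tilt):
    "tray rotation with yaw psi, tilted d_tilt towards its +x+y diagonal"
    d=psi+np.pi/4; ax=np.array([-np.sin(d),np.cos(d),0])
    return R.from_rotvec(d_tilt*ax)*R.from_euler('z',psi)
LIP=np.array([.0575,.0475,.008]); GA=np.array([-.096,0,.031])
def tool_in_tray(a,sgn):
    z=np.array([np.sin(a),0,-np.cos(a)]); y=np.array([0,sgn,0]); x=np.cross(y,z); return R.from_matrix(np.c_[x,y,z])
E
python3 - <<'E'
from h2 import *
c=fit();print(c)
import pickle;pickle.dump(c,open('c.pkl','wb'))
sheet=np.array([.534,.007,0]);pan=np.array([.491,-.372,0]);g=np.radians
for dd in (41,221,-90,-60,-120,-140,0,131):
  for a in (20,30,):
    for sg in (1,-1):
      psi=g(dd-45); T=tool_in_tray(g(a),sg); ok=[];q=Q[2].copy()
      rt=traypose(0,psi,0); bail=R.from_matrix(np.c_[np.cross((y:=rt.apply([1,0,0])),[0,0,-1]),y,[0,0,-1]])
      qb,eb=min((ik(sheet+[0,0,.095],bail*R.from_euler('z',k*np.pi),Q[2],c) for k in(0,1)),key=lambda v:v[1])
      q,e=ik(sheet+rt.apply(GA),rt*T,qb,c);ok.append(e); qs=[q]
      q,e=ik(sheet+rt.apply(GA)+[0,0,.15],rt*T,q,c);ok.append(e);qs.append(q)
      dv=np.array([np.cos(g(dd)),np.sin(g(dd)),0])
      for th in (0,20,40,57):
        rr=traypose(0,psi,g(th)); lip=pan-.04*dv+[0,0,.065]
        q,e=ik(lip+rr.apply(GA-LIP),rr*T,q,c);ok.append(e);qs.append(q)
      qs=np.array(qs);m=np.minimum(qs-LO,HI-qs).min()
      print(dd,a,sg,'bail %.3f'%eb,np.round(ok,3),'margin %.2f'%m,np.round(np.abs(np.diff(qs,axis=0)).max(),1),np.round(np.linalg.norm(lip[:2]+rr.apply(GA-LIP)[:2]),2))
E
```

```text
(np.float64(5.897898446603865e-06), (-1, -1, -1, -1), array([-0.10217189,  0.55222352,  0.34502233, -0.14885457,  0.00538263,
       -0.07731979,  1.49347656]))
41 20 1 bail 0.000 [0. 0. 0. 0. 0. 0.] margin 0.46 1.1 0.53
41 20 -1 bail 0.000 [0.065 0.    0.    0.    0.    0.   ] margin 0.01 1.1 0.53
41 30 1 bail 0.000 [0. 0. 0. 0. 0. 0.] margin 0.43 1.1 0.53
41 30 -1 bail 0.000 [0.092 0.    0.    0.    0.    0.   ] margin 0.01 1.1 0.53
221 20 1 bail 0.000 [0. 0. 0. 0. 0. 0.] margin 0.09 0.5 0.71
221 20 -1 bail 0.000 [0. 0. 0. 0. 0. 0.] margin 0.53 0.4 0.71
221 30 1 bail 0.000 [0. 0. 0. 0. 0. 0.] margin 0.16 0.5 0.71
221 30 -1 bail 0.000 [0. 0. 0. 0. 0. 0.] margin 0.58 0.4 0.71
-90 20 1 bail 0.000 [0. 0. 0. 0. 0. 0.] margin 0.55 0.5 0.63
-90 20 -1 bail 0.000 [0.079 0.081 0.    0.    0.    0.   ] margin 0.01 0.5 0.63
-90 30 1 bail 0.000 [0. 0. 0. 0. 0. 0.] margin 0.59 0.4 0.63
-90 30 -1 bail 0.000 [0.053 0.085 0.    0.    0.    0.   ] margin 0.01 0.5 0.63
-60 20 1 bail 0.000 [0. 0. 0. 0. 0. 0.] margin 0.18 0.6 0.56
-60 20 -1 bail 0.000 [0. 0. 0. 0. 0. 0.] margin 0.01 0.4 0.56
-60 30 1 b
[... 428 characters left out ...]
0 20 -1 bail 0.000 [0. 0. 0. 0. 0. 0.] margin 0.53 0.4 0.72
-140 30 1 bail 0.000 [0. 0. 0. 0. 0. 0.] margin 0.16 0.5 0.72
-140 30 -1 bail 0.000 [0. 0. 0. 0. 0. 0.] margin 0.58 0.4 0.72
0 20 1 bail 0.000 [0. 0. 0. 0. 0. 0.] margin 0.25 0.8 0.49
0 20 -1 bail 0.000 [0.022 0.    0.038 0.    0.    0.   ] margin 0.01 1.3 0.49
0 30 1 bail 0.000 [0. 0. 0. 0. 0. 0.] margin 0.41 0.9 0.49
0 30 -1 bail 0.000 [0.039 0.    0.065 0.    0.    0.   ] margin 0.01 1.2 0.49
131 20 1 bail 0.000 [0. 0. 0. 0. 0. 0.] margin 0.04 0.7 0.7
131 20 -1 bail 0.000 [0. 0. 0. 0. 0. 0.] margin 0.21 0.7 0.7
131 30 1 bail 0.000 [0. 0. 0. 0. 0. 0.] margin 0.01 0.7 0.7
131 30 -1 bail 0.000 [0. 0. 0. 0. 0. 0.] margin 0.20 0.7 0.7
```

>>> jog_arm(turn=[[0,0,0.08],[0,0,0.22],[0,0,0.36],[0,0,0.52],[0,0,0.68],[0,0,0.84],[0,0,1.0],[0,0,1.16],[0,0,1.32],[0,0,1.48],[0,0,1.64],[0,0,1.8],[0,0,1.95],[0,0,2.08],[0,0,2.16],[0,0,2.2],[0,0,2.2],[0,0,2.2]], translation=[[-0.01,-0.005,0],[-0.027,-0.015,0],[-0.046,-0.025,0],[-0.068,-0.037,0],[-0.09,-0.049,0],[-0.112,-0.062,0],[-0.134,-0.074,0],[-0.156,-0.086,0],[-0.178,-0.098,0],[-0.2,-0.11,0],[-0.222,-0.122,0],[-0.244,-0.134,0],[-0.264,-0.145,0],[-0.282,-0.155,0],[-0.293,-0.161,0],[-0.299,-0.165,0],[-0.299,-0.165,0],[-0.299,-0.165,0]], grip=[1,1,1,1,1,1,1,1,1,1,1,1,1,1,1,1,1,1])

```text
clock: 7.85
tool_pos: [0.5346, -0.0188, 0.2376]
eef_rot: [1.0, 0.003, -0.0, -0.0]
contact_force: [-0.5, 0.6, -4.7]
opening: 0.126
finger_force: 39.4
```

```bash
python3 - <<'E'
from h import *
s=r.get_state();print(s['q'].tolist(),s['tool_pos'].tolist(),s['eef_rot'].tolist())
cams.snapshot('top');cams.snapshot('scene')
pr('top',['tray','grip_a','pan','wrench']);pr('scene',['tray','grip_a','wrench'])
E
```

```text
[-0.38323596846618413, 0.6655296253845555, 0.5657402823387776, 1.8830016725583787, -0.5133867452797911, 0.7419437013659933, -1.0909489037747115] [0.5345842192419595, -0.018782004546703118, 0.2375597906958341] [0.9999956502481133, 0.0029041413567787605, -0.00018513294461545065, -0.00048080518491524376]
top tray [([0.546, 0.626, 0.0], 0.81, [99, 179]), ([0.187, 0.337, -0.001], 0.7, [179, 282])]
top grip_a [([0.249, 0.406, 0.031], 0.89, [157, 263]), ([0.597, 0.709, 0.033], 0.73, [73, 163]), ([0.535, -0.112, 0.176], 0.64, [316, 170])]
top pan [([0.492, -0.376, -0.002], 0.85, [383, 194]), ([0.753, -0.028, 0.003], 0.71, [283, 123])]
top wrench []
scene tray [([0.538, 0.627, 0.001], 0.88, [377, 318]), ([0.536, -0.015, 0.145], 0.72, [194, 169])]
scene grip_a [([0.25, 0.405, 0.033], 0.92, [359, 207]), ([0.114, 0.268, 0.031], 0.86, [344, 167]), ([0.594, 0.709, 0.035], 0.63, [400, 347])]
scene wrench [([0.376, 0.018, -0.002], 0.78, [238, 182])]
```

>>> jog_arm(turn=[[0,0,0],[0,0,0],[0,0,0],[0,0,0],[0,0,0],[0,0,0],[0,0,0],[0,0,0],[0,0,0],[0,0,0],[0,0,0],[0,0,0],[0,0,0],[0,0,0],[0,0,0],[0,0,0],[0,0,0],[0,0,0]], translation=[[0,0,0.02],[0,0,0.05],[0,0,0.08],[0,0,0.105],[0,0,0.125],[0,0,0.137],[0,0,0.142],[0,0,0.145],[0,0,0.145],[0,0,0.145],[0,0,0.145],[0,0,0.145],[0,0,0.145],[0,0,0.14],[0,0,0.12],[0,0,0.07],[0,0,0.01],[0,0,0]], grip=[1,1,1,1,1,1,1,1,1,0.4,0.1,0,0,0,0,0,0,0])

```text
clock: 10.55
tool_pos: [0.5366, -0.0205, 0.2415]
eef_rot: [1.0, 0.002, 0.004, 0.0]
contact_force: [0.8, 1.5, -1.1]
opening: 0.998
finger_force: 0.0
```

```bash
python3 - <<'E'
from h import *
s=r.get_state();print(s['q'].tolist(),s['tool_pos'].tolist(),s['eef_rot'].tolist())
save('wrist','w3.png',scale=1.5)
pr('wrist',['tray','bail_bar','grip_a','nut1_mid','pin1_mid','screw1_mid','block_mid','wrench'],4)
cams.snapshot('scene');pr('scene',['tray','grip_a','bail_bar','case','wrench'],4)
E
```

```text
[-0.3899595809726665, 0.6626576528525795, 0.5815276935649619, 1.8800054666929182, -0.52116321863064, 0.7463968845614776, -1.0829030058252453] [0.536582637676845, -0.02045927038788327, 0.24153270277383765] [0.9999919119779328, 0.0017268652578972402, 0.0036234784563399522, 0.0002536118601235061]
wrist tray [([0.535, -0.018, 0.005], 0.69, [253, 169])]
wrist bail_bar []
wrist grip_a [([0.535, -0.108, 0.032], 0.73, [327, 173]), ([0.535, 0.078, 0.031], 0.71, [174, 172]), ([0.572, -0.032, 0.013], 0.38, [264, 140])]
wrist nut1_mid [([0.551, -0.035, 0.009], 0.68, [267, 156])]
wrist pin1_mid [([0.573, -0.033, 0.009], 0.63, [265, 138]), ([0.532, -0.042, 0.004], 0.41, [271, 169])]
wrist screw1_mid [([0.566, 0.003, 0.017], 0.62, [236, 145])]
wrist block_mid [([0.515, 0.013, 0.011], 0.64, [229, 184]), ([0.73, 0.152, -0.001], 0.38, [99, -7])]
wrist wrench [([0.375, 0.022, 0.001], 0.91, [226, 272])]
scene tray [([0.183, 0.334, -0.002], 0.87, [348, 193]), ([0.54, -0.016, 0.003], 0.83, [197, 203]), ([0.541, 0.626, 0.002], 0.79, [376, 319]), ([0.541, -0.022, 0.089], 0.16, [193, 183])]
scene grip_a [([0.535, 0.082, 0.029], 0.87, [220, 210]), ([0.116, 0.269, 0.032], 0.87, [344, 167]), ([0.539, -0.114, 0.028], 0.86, [175, 184]), ([0.486, 0.547, 0.027], 0.75, [361, 282])]
scene bail_bar [([0.538, -0.022, 0.091], 0.71, [194, 182]), ([0.182, 0.337, 0.092], 0.67, [354, 173]), ([0.546, 0.627, 0.097], 0.52, [383, 300])]
scene case [([0.481, 0.318, 0.002], 0.63, [292, 244])]
scene wrench [([0.381, 0.018, 0.0], 0.74, [237, 182])]
```

View pics/w3.png

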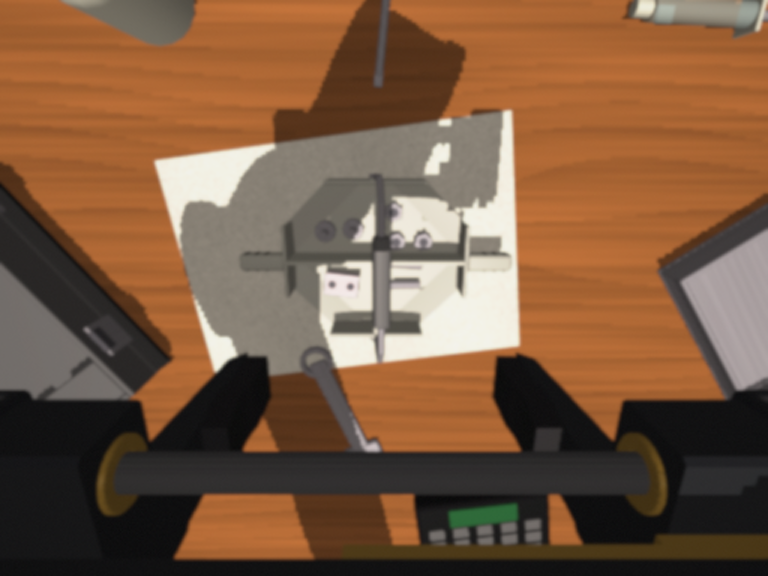

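The tray stands upright on the sheet: nuts upper right of the handle (px 393,210; 398,240; 423,240), grip_a at the left (265,262), nothing spilled. I'll refit the kinematics with the new poses and plan the pour.

```bash
python3 - <<'E'
from h2 import *
import ik as K,pickle
K.Q=np.r_[Q,[[-0.38323596846618413,0.6655296253845555,0.5657402823387776,1.8830016725583787,-0.5133867452797911,0.7419437013659933,-1.0909489037747115],[-0.3899595809726665,0.6626576528525795,0.5815276935649619,1.8800054666929182,-0.52116321863064,0.7463968845614776,-1.0829030058252453]]]
K.P=np.r_[P,[[0.5345842192419595,-0.018782004546703118,0.2375597906958341],[0.536582637676845,-0.02045927038788327,0.24153270277383765]]]
K.E=np.r_[E,[[0.9999956502481133,0.0029041413567787605,-0.00018513294461545065,-0.00048080518491524376],[0.9999919119779328,0.0017268652578972402,0.0036234784563399522,0.0002536118601235061]]]
c=fit();print(c)
pickle.dump((c,K.Q),open('c.pkl','wb'))
for q,p,e in zip(K.Q,K.P,K.E):
    a,b=fk(q,c[2][:6],c[1]);print(np.round(a-p,4),np.round((R.from_quat(e).inv()*b*R.from_euler('z',c[2][6])).magnitude(),3))
E
```

```text
(np.float64(7.149560416658886e-05), (-1, -1, -1, -1), array([ 0.29562279,  0.55001699,  0.3340253 ,  0.25120758,  0.01189198,
       -0.07745852,  1.49333824]))
[ 0.0021 -0.0017  0.006 ] 0.0
[-0.0011  0.0006  0.0032] 0.0
[0.0001 0.001  0.0031] 0.0
[ 0.0004  0.0005 -0.0061] 0.0
[-0.0001  0.0003 -0.0063] 0.001
```

```bash
python3 - <<'E'
from h2 import *
import pickle
c,Qs=pickle.load(open('c.pkl','rb'));g=np.radians
tray=np.array([.535,-.017,0]);pan=np.array([.491,-.374,0]);psi0=g(-90)
for a in (15,25):
 for sg in (1,-1):
  for dd in (-45,-70,-90,-115,-139,-160):
      T=tool_in_tray(g(a),sg);rt=traypose(0,psi0,0);w=3
      ok=[];qs=[];q=Qs[4]
      def go(p,ro):
          global q
          q,e=ik(p,ro,q,c,w);ok.append(e);qs.append(q)
      go(tray+rt.apply(GA)+[0,0,.1],rt*T)
      go(tray+rt.apply(GA),rt*T); go(tray+rt.apply(GA)+[0,0,.15],rt*T)
      dv=np.array([np.cos(g(dd)),np.sin(g(dd)),0]);psi=g(dd-45)
      for th in (0,15,30,45,60):
        rr=traypose(0,psi,g(th)); lip=pan-.04*dv+[0,0,.065]
        go(lip+rr.apply(GA-LIP),rr*T)
      A=np.array(qs);m=np.minimum(A-LO,HI-A); tz=(rr*T).apply([0,0,1])
      print(a,sg,dd,'err %.3f'%max(ok),'m',np.round(m.min(),2),m.min(0).argmin(),'grasp',np.round(m[1].min(),2),np.round(A[1],1),np.round(A[-1],1),np.round(tz,2))
E
```

```text
15 1 -45 err 0.009 m 0.01 5 grasp 0.27 [-0.5  1.   0.3  1.9  0.   0.3 -0.4] [ 0.6  1.1 -0.5  1.3  0.2  1.8  0.2] [-0.66  0.4  -0.64]
15 1 -70 err 0.000 m 0.27 5 grasp 0.27 [-0.5  1.   0.3  1.9  0.   0.3 -0.4] [ 0.6  1.1 -0.1  1.1 -0.2  1.7  0.2] [-0.43  0.64 -0.64]
15 1 -90 err 0.000 m 0.27 5 grasp 0.27 [-0.5  1.   0.3  1.9  0.   0.3 -0.4] [ 0.6  1.1 -0.1  1.1 -0.5  1.7 -0. ] [-0.18  0.75 -0.64]
15 1 -115 err 0.000 m 0.27 5 grasp 0.27 [-0.5  1.   0.3  1.9  0.   0.3 -0.4] [ 0.7  1.1 -0.1  1.2 -0.7  1.5 -0.2] [ 0.15  0.75 -0.64]
15 1 -139 err 0.001 m 0.17 4 grasp 0.27 [-0.5  1.   0.3  1.9  0.   0.3 -0.4] [ 0.8  1.  -0.1  1.3 -0.8  1.2 -0.4] [ 0.44  0.63 -0.64]
15 1 -160 err 0.001 m 0.06 4 grasp 0.27 [-0.5  1.   0.3  1.9  0.   0.3 -0.4] [ 0.9  1.  -0.3  1.5 -0.9  0.8 -0.4] [ 0.64  0.43 -0.64]
15 -1 -45 err 0.009 m 0.01 4 grasp 0.01 [-0.8  1.1  0.8  1.9 -1.   0.5 -2.5] [ 0.2  1.1  0.6  1.3 -0.3  1.8 -2.2] [-0.66  0.4  -0.64]
15 -1 -70 err 0.000 m 0.01 4 grasp 0.01 [-0.8  1.1  0.8  1.9 -1.   0.5 -2.5] [ 0.2  1.2  0.7  1.1 -0.7  2.  -2.5] [-0.43  0.64 -0.64]
15 -1 -90 err 0.055 m 0.01 4 gr
[... 1415 characters left out ...]
7 -2.1] [-0.66  0.24 -0.71]
25 -1 -70 err 0.000 m 0.01 6 grasp 0.01 [-0.9  1.3  1.   1.9 -1.   0.7 -2.6] [ 0.1  1.2  0.9  1.1 -0.7  1.9 -2.4] [-0.5   0.49 -0.71]
25 -1 -90 err 0.064 m 0.01 4 grasp 0.01 [-0.9  1.3  1.   1.9 -1.   0.7 -2.6] [ 0.2  1.3  1.1  1.1 -1.   2.1 -2.7] [-0.3   0.64 -0.71]
25 -1 -115 err 0.187 m 0.01 2 grasp 0.01 [-0.9  1.3  1.   1.9 -1.   0.7 -2.6] [ 0.3  1.1  0.9  1.3 -1.   1.8 -2.7] [-0.    0.7  -0.71]
25 -1 -139 err 0.297 m 0.01 2 grasp 0.01 [-0.9  1.3  1.   1.9 -1.   0.7 -2.6] [ 0.7  1.   0.3  1.6 -1.   1.3 -2.7] [ 0.28  0.64 -0.71]
25 -1 -160 err 0.382 m 0.01 5 grasp 0.01 [-0.9  1.3  1.   1.9 -1.   0.7 -2.6] [ 1.4  1.3 -1.1  1.8 -1.   0.  -2.7] [ 0.49  0.5  -0.71]
```

```bash
cat >> h2.py <<'E'
def rel(p0,r0,p,ro):
    "rows for a jog from commanded pose (p0,r0)"
    return np.round((r0.inv()*ro).as_rotvec(),3).tolist(),np.round(r0.inv().apply(np.asarray(p)-p0),4).tolist()
E
python3 - <<'E'
from h2 import *
from h import r
s=r.get_state();g=np.radians;p0=s['tool_pos'];r0=R.from_quat(s['eef_rot'])
ga=np.array([.535,.079,.031]);T=traypose(0,g(-90),0)*tool_in_tray(g(25),1);z=T.apply([0,0,1])
print(T.as_matrix().round(2).tolist())
for L in(.15,.12):print(rel(p0,r0,ga-L*z,T))
E
```

```text
[[-0.0, 1.0, 0.0], [0.91, 0.0, -0.42], [-0.42, 0.0, -0.91]]
([-0.342, -0.343, -1.54], [0.001, -0.1622, 0.0707])
([-0.342, -0.343, -1.54], [0.0009, -0.1495, 0.0978])
```

>>> jog_arm(turn=[[-0.03,-0.03,-0.15],[-0.07,-0.07,-0.3],[-0.1,-0.1,-0.46],[-0.14,-0.14,-0.62],[-0.175,-0.175,-0.78],[-0.21,-0.21,-0.94],[-0.245,-0.245,-1.1],[-0.28,-0.28,-1.26],[-0.315,-0.315,-1.42],[-0.342,-0.343,-1.54],[-0.342,-0.343,-1.54],[-0.342,-0.343,-1.54],[-0.342,-0.343,-1.54]], translation=[[0,-0.015,0],[0,-0.03,0],[0,-0.05,0],[0,-0.07,0.01],[0,-0.09,0.02],[0,-0.11,0.03],[0,-0.13,0.05],[0,-0.15,0.06],[0,-0.16,0.07],[0.001,-0.162,0.071],[0.001,-0.15,0.098],[0.001,-0.15,0.098],[0.001,-0.15,0.098]], grip=[0,0,0,0,0,0,0,0,0,0,0,0,0])

```text
clock: 12.92
tool_pos: [0.5356, 0.1304, 0.1403]
eef_rot: [0.69, 0.69, -0.153, 0.153]
contact_force: [-0.2, -0.2, -0.3]
opening: 1.004
finger_force: 0.0
```

```bash
python3 - <<'E'
from h2 import *
from h import *
s=r.get_state();p0=s['tool_pos'];r0=R.from_quat(s['eef_rot'])
print(s['q'].round(2))
cams.snapshot('wrist');pr('wrist',['grip_a','tray']);cams.snapshot('top');pr('top',['grip_a'],4)
g=np.radians;T=traypose(0,g(-90),0)*tool_in_tray(g(25),1)
print(rel(p0,r0,[.535,.079,.031],T))
E
```

```text
[-0.75  0.9   0.4   1.79  0.12  0.7  -0.56]
wrist grip_a [([0.536, -0.107, 0.033], 0.87, [254, 295]), ([0.535, 0.08, 0.031], 0.84, [254, 197])]
wrist tray [([0.535, -0.015, -0.0], 0.88, [254, 235]), ([0.492, -0.372, -0.001], 0.44, [234, 340]), ([0.563, 0.003, 0.019], 0.4, [278, 237])]
top grip_a [([0.119, 0.265, 0.028], 0.95, [199, 303]), ([0.49, 0.544, 0.032], 0.87, [119, 193]), ([0.25, 0.404, 0.028], 0.85, [158, 263]), ([0.536, -0.114, 0.032], 0.84, [310, 180])]
([0.001, 0.0, -0.0], [-0.0004, -0.0007, 0.1208])
```

>>> jog_arm(turn=[[0,0,0],[0,0,0],[0,0,0],[0,0,0],[0,0,0],[0,0,0],[0,0,0],[0,0,0],[0,0,0],[0,0,0],[0,0,0],[0,0,0]], translation=[[0,0,0.04],[0,0,0.075],[0,0,0.1],[0,0,0.114],[0,0,0.12],[0,0,0.12],[0,0,0.12],[0,0,0.12],[0,0,0.12],[0,0,0.12],[0,0,0.12],[0,0,0.12]], grip=[0,0,0.2,0.4,0.5,0.6,0.7,0.8,1,1,1,1], force=60)

```text
clock: 14.68
tool_pos: [0.5357, 0.0798, 0.0312]
eef_rot: [0.69, 0.691, -0.153, 0.154]
contact_force: [1.1, 2.2, 3.3]
opening: 0.149
finger_force: 60.0
```

>>> jog_arm(turn=[[0,0,0],[0,0,0],[0,0,0],[0,0,0],[0,0,0],[0,0,0],[0,0,0],[0,0,0],[0,0,0],[0,0,0],[0,0,0]], translation=[[-0.003,0,-0.007],[-0.008,0,-0.018],[-0.016,0,-0.034],[-0.024,0,-0.052],[-0.033,0,-0.071],[-0.042,0,-0.091],[-0.051,0,-0.11],[-0.059,0,-0.127],[-0.065,0,-0.14],[-0.067,0,-0.145],[-0.067,0,-0.145]], grip=[1,1,1,1,1,1,1,1,1,1,1])

```text
clock: 16.05
tool_pos: [0.535, 0.0803, 0.1908]
eef_rot: [0.69, 0.69, -0.153, 0.153]
contact_force: [0.3, -0.0, -4.8]
opening: 0.147
finger_force: 60.2
```

```bash
python3 - <<'E'
from h2 import *
from h import *
s=r.get_state();p0=s['tool_pos'];r0=R.from_quat(s['eef_rot']);g=np.radians
print(s['q'].round(2))
save('scene','s4.png',crop=(90,60,350,260),scale=2.8)
pr('scene',['grip_a','tray','pan','nut1_mid'],4);
cams.snapshot('wrist');pr('wrist',['grip_a','tray','nut1_mid'])
pan=np.array([.491,-.374,0]);dd=g(-100);dv=np.array([np.cos(dd),np.sin(dd),0])
for th in range(0,64,4):
    rr=traypose(0,dd-g(45),g(th)); lip=pan-.04*dv+[0,0,.07 if th else .09]
    print(th,rel(p0,r0,lip+rr.apply(GA-LIP),rr*tool_in_tray(g(25),1)))
E
```

```text
[-0.7   0.8   0.43  1.83  0.16  0.73 -0.49]
scene grip_a [([0.489, 0.548, 0.032], 0.85, [361, 282]), ([0.535, -0.103, 0.134], 0.82, [174, 160]), ([0.246, 0.405, 0.034], 0.78, [360, 206]), ([0.593, 0.708, 0.03], 0.6, [399, 348])]
scene tray [([0.54, 0.626, 0.001], 0.84, [376, 319]), ([0.182, 0.336, -0.004], 0.6, [349, 194]), ([0.535, -0.003, 0.133], 0.59, [198, 174])]
scene pan [([0.492, -0.374, 0.002], 0.97, [136, 151]), ([0.728, 0.149, 0.002], 0.57, [191, 267])]
scene nut1_mid []
wrist grip_a [([0.533, 0.075, 0.186], 0.8, [252, 269])]
wrist tray [([0.531, -0.004, 0.134], 0.97, [250, 266])]
wrist nut1_mid []
0 ([0.406, -0.0, 0.87], [-0.228, 0.0613, 0.1923])
4 ([0.426, 0.069, 0.861], [-0.2255, 0.061, 0.2023])
8 ([0.445, 0.138, 0.85], [-0.2319, 0.0605, 0.1946])
12 ([0.464, 0.208, 0.839], [-0.2389, 0.06, 0.1874])
16 ([0.482, 0.277, 0.827], [-0.2463, 0.0593, 0.1806])
20 ([0.501, 0.346, 0.815], [-0.2542, 0.0585, 0.1745])
24 ([0.519, 0.415, 0.802], [-0.2625, 0.0576, 0.1688])
28 ([0.536, 0.484, 0.788], [-0.2711, 0.0566, 0.1638])
32 ([0.553, 0.553, 0.773], [-0.2801, 0.0555, 0.1594])
36 ([0.57, 0.622, 0.758], [-0.2893, 0.0543, 0.1556])
40 ([0.586, 0.691, 0.741], [-0.2988, 0.053, 0.1525])
44 ([0.602, 0.76, 0.724], [-0.3084, 0.0516, 0.15])
48 ([0.618, 0.829, 0.707], [-0.3182, 0.0502, 0.1483])
52 ([0.633, 0.898, 0.688], [-0.3281, 0.0487, 0.1472])
56 ([0.648, 0.966, 0.669], [-0.338, 0.0471, 0.1468])
60 ([0.663, 1.035, 0.649], [-0.3479, 0.0455, 0.1472])
```

View pics/s4.png

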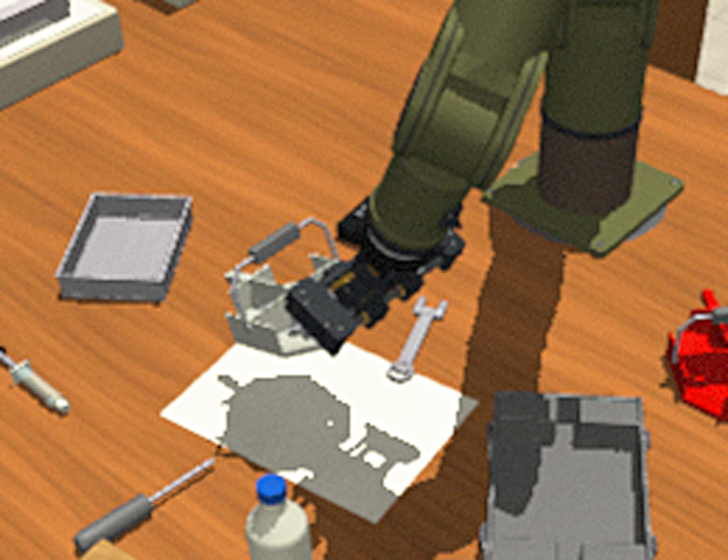

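The scene shows the tray off the sheet, held at grip_a, with its far end drooping about 17° from slip about the pad axis (grip_b at z 0.134, grip_a at z 0.19). I'll level it by pitching the tool and check whether it creeps.

>>> jog_arm(turn=[[0,-0.04,0],[0,-0.09,0],[0,-0.15,0],[0,-0.2,0],[0,-0.25,0],[0,-0.28,0],[0,-0.29,0],[0,-0.29,0],[0,-0.29,0]], translation=[[0,0,0],[0,0,0],[0,0,0],[0,0,0],[0,0,0],[0,0,0],[0,0,0],[0,0,0],[0,0,0]], grip=[1,1,1,1,1,1,1,1,1])

```text
clock: 17.62
tool_pos: [0.5352, 0.0796, 0.1911]
eef_rot: [0.661, 0.661, -0.251, 0.251]
contact_force: [0.2, 0.2, -4.1]
opening: 0.149
finger_force: 60.4
```

```bash
python3 - <<'E'
from h2 import *
from h import *
for i in range(2):
    print(r.get_state()['clock'],r.get_state()['tool_pos'])
    cams.snapshot('scene');pr('scene',['grip_a','tray'],3);
    cams.snapshot('top');pr('top',['grip_a','tray'],4)
    for n in('nut1_mid','pin1_mid'):pr('top',[n])
save('wrist','w5.png',scale=1.5);pr('wrist',['tray','grip_a','nut1_mid','pin1_mid'])
E
```

```text
17.625 [0.53517238 0.07963376 0.19105806]
scene grip_a [([0.245, 0.405, 0.032], 0.95, [360, 206]), ([0.113, 0.266, 0.031], 0.93, [343, 167]), ([0.538, -0.111, 0.186], 0.89, [170, 146])]
scene tray [([0.535, -0.014, 0.158], 0.97, [194, 166]), ([0.539, 0.625, -0.0], 0.94, [376, 318]), ([0.183, 0.335, -0.0], 0.65, [349, 193])]
top grip_a [([0.534, -0.114, 0.188], 0.81, [317, 169]), ([0.488, 0.544, 0.036], 0.8, [119, 193]), ([0.25, 0.406, 0.029], 0.73, [158, 263]), ([0.598, 0.706, 0.031], 0.7, [74, 163])]
top tray [([0.537, -0.016, 0.16], 0.96, [285, 171]), ([0.186, 0.337, 0.002], 0.92, [179, 282]), ([0.545, 0.627, 0.002], 0.8, [99, 179]), ([0.531, 0.008, -0.002], 0.69, [274, 183])]
top nut1_mid []
top pin1_mid [([0.493, -0.376, -0.001], 0.4, [383, 194])]
18.025 [0.53509909 0.08009561 0.19075615]
scene grip_a [([0.116, 0.27, 0.03], 0.97, [344, 168]), ([0.536, -0.11, 0.185], 0.85, [171, 146]), ([0.25, 0.405, 0.032], 0.84, [359, 207])]
scene tray [([0.535, -0.015, 0.16], 0.88, [194, 165]), ([0.542, 0.626, -0.002], 0.68, [375, 320]), ([0.178, 0.337, -0.004], 0.57, [350, 193])]
top grip_a [([0.484, 0.544, 0.03], 0.89, [119, 195]), ([0.534, 0.082, 0.191], 0.88, [255, 169]), ([0.248, 0.405, 0.028], 0.84, [158, 264]), ([0.533, -0.111, 0.186], 0.75, [316, 170])]
top tray [([0.543, 0.628, -0.001], 0.97, [98, 180]), ([0.191, 0.339, 0.001], 0.76, [178, 281]), ([0.532, -0.02, 0.251], 0.67, [290, 165]), ([0.536, -0.016, 0.161], 0.64, [285, 171])]
top nut1_mid []
top pin1_mid []
wrist tray [([0.535, -0.018, 0.158], 0.78, [254, 264])]
wrist grip_a [([0.535, 0.079, 0.187], 0.58, [254, 265])]
wrist nut1_mid [([0.755, -0.029, -0.0], 0.38, [438, 136])]
wrist pin1_mid []
```

View pics/w5.png

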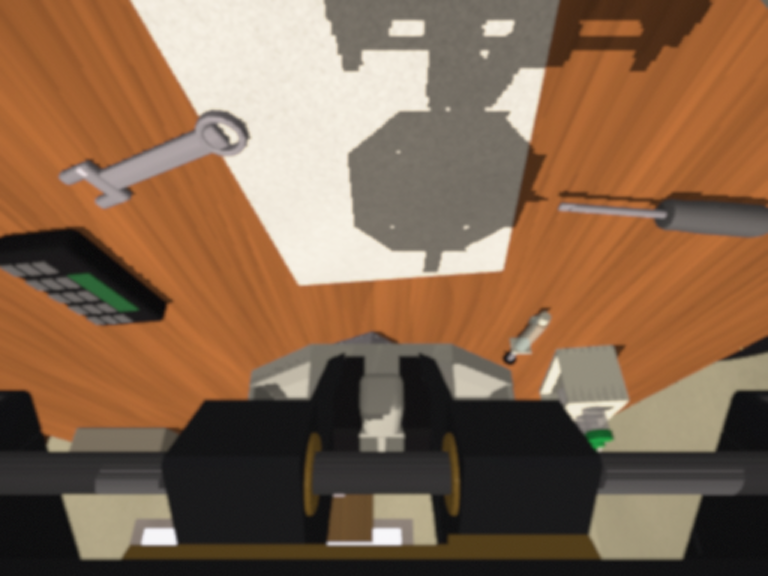

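```bash
python3 - <<'E'
from h2 import *
from h import r
import pickle
c,Qs=pickle.load(open('c.pkl','rb'));g=np.radians
s=r.get_state();p0=s['tool_pos'];r0=R.from_quat(s['eef_rot']);pan=np.array([.491,-.374,0]);T=tool_in_tray(g(42.5),1)
for dd in (-80,-100,-120):
    dv=np.array([np.cos(g(dd)),np.sin(g(dd)),0]);q=s['q'];A=[];e_=[]
    for th in range(0,64,4):
        rr=traypose(0,g(dd-45),g(th)); lip=pan-.04*dv+[0,0,.065 if th else .09]
        p=lip+rr.apply(GA-LIP);q,e=ik(p,rr*T,q,c,3);A.append(q);e_.append(e)
        if th==0:
            t=rel(p0,r0,p,rr*T);p1,r1=p,rr*T
            if dd==-100:print('transit',t)
        elif dd==-100:print(th,rel(p1,r1,p,rr*T))
    A=np.array(A);print(dd,max(e_),np.minimum(A-LO,HI-A).min(0).round(2),np.abs(np.diff(A,axis=0)).max().round(2),np.abs(A[0]-s['q']).max().round(2))
E
```

```text
-80 5.6536188407306834e-05 [2.67 1.   0.87 0.89 0.88 0.41 2.03] 0.08 0.53
transit ([0.644, -0.014, 0.713], [-0.1634, 0.0612, 0.2493])
4 ([0.036, 0.049, -0.033], [0.0092, 0.0014, 0.0121])
8 ([0.073, 0.099, -0.067], [0.0013, 0.0032, 0.0062])
12 ([0.109, 0.148, -0.1], [-0.0068, 0.0056, 0.0008])
16 ([0.146, 0.197, -0.133], [-0.0152, 0.0084, -0.0041])
20 ([0.182, 0.247, -0.167], [-0.0236, 0.0116, -0.0085])
24 ([0.218, 0.296, -0.2], [-0.0321, 0.0153, -0.0124])
28 ([0.255, 0.346, -0.233], [-0.0407, 0.0194, -0.0157])
32 ([0.291, 0.395, -0.267], [-0.0492, 0.0239, -0.0184])
36 ([0.328, 0.444, -0.3], [-0.0578, 0.0288, -0.0205])
40 ([0.364, 0.494, -0.334], [-0.0662, 0.034, -0.022])
44 ([0.4, 0.543, -0.367], [-0.0746, 0.0395, -0.0229])
48 ([0.437, 0.592, -0.4], [-0.0828, 0.0453, -0.0232])
52 ([0.473, 0.642, -0.434], [-0.0907, 0.0514, -0.0229])
56 ([0.51, 0.691, -0.467], [-0.0985, 0.0578, -0.0219])
60 ([0.546, 0.74, -0.5], [-0.1059, 0.0643, -0.0204])
-100 0.0002347501742716781 [2.6  0.89 0.89 0.81 0.68 0.32 1.93] 0.06 0.69
-120 0.0006597215882627075 [2.51 0.75 0.96 0.61 0.53 0.33 1.72] 0.04 1.02
```

>>> jog_arm(turn=[[0.013,0,0.014],[0.045,0,0.05],[0.09,-0.002,0.1],[0.135,-0.003,0.15],[0.18,-0.004,0.2],[0.225,-0.005,0.25],[0.27,-0.006,0.3],[0.316,-0.007,0.35],[0.361,-0.008,0.4],[0.406,-0.009,0.45],[0.451,-0.01,0.5],[0.496,-0.011,0.55],[0.541,-0.012,0.6],[0.586,-0.013,0.65],[0.622,-0.013,0.69],[0.644,-0.014,0.713],[0.644,-0.014,0.713],[0.644,-0.014,0.713]], translation=[[-0.003,0.001,0.005],[-0.011,0.004,0.017],[-0.023,0.009,0.035],[-0.034,0.013,0.052],[-0.046,0.017,0.07],[-0.057,0.021,0.087],[-0.069,0.026,0.105],[-0.08,0.03,0.122],[-0.092,0.034,0.14],[-0.103,0.039,0.157],[-0.115,0.043,0.175],[-0.126,0.047,0.192],[-0.137,0.052,0.21],[-0.149,0.056,0.227],[-0.158,0.059,0.241],[-0.163,0.061,0.249],[-0.163,0.061,0.249],[-0.163,0.061,0.249]], grip=[1,1,1,1,1,1,1,1,1,1,1,1,1,1,1,1,1,1])

```text
clock: 20.92
tool_pos: [0.5963, -0.2061, 0.1127]
eef_rot: [0.889, 0.281, -0.346, 0.109]
contact_force: [0.2, 0.0, -4.2]
opening: 0.147
finger_force: 60.5
```

```bash
python3 - <<'E'
from h2 import *
from h import *
s=r.get_state();g=np.radians;r0=R.from_quat(s['eef_rot'])
rt=r0*tool_in_tray(g(42.5),1).inv();print('tray R',rt.as_euler('ZYX',degrees=True).round(1)); print('lip',s['tool_pos']+rt.apply(LIP-GA),'gripb',s['tool_pos']+rt.apply([.192,0,0]),'mid',s['tool_pos']+rt.apply([.096,0,-.031]))
save('top','t6.png',crop=(270,110,470,260),scale=3.5)
pr('top',['grip_a','tray','nut_lip','nut1_mid','pan'],5)
cams.snapshot('scene');pr('scene',['grip_a','tray','nut_lip','nut1_mid','pan'],5)
E
```

```text
tray R [-1.45e+02  0.00e+00 -1.00e-01]
lip [ 0.49787306 -0.33308341  0.08960406] gripb [ 0.43908877 -0.31630113  0.11263149] mid [ 0.51770332 -0.26117773  0.08167727]
top grip_a [([0.597, 0.706, 0.031], 0.92, [74, 163]), ([0.437, -0.319, 0.111], 0.91, [377, 204]), ([0.594, -0.203, 0.113], 0.88, [340, 157]), ([0.489, 0.544, 0.033], 0.85, [119, 193]), ([0.249, 0.401, 0.029], 0.55, [159, 264])]
top tray [([0.545, 0.627, -0.001], 0.85, [99, 179]), ([0.188, 0.34, 0.002], 0.68, [178, 282]), ([0.522, -0.258, 0.084], 0.58, [356, 181])]
top nut_lip [([0.173, 0.262, 0.011], 0.91, [200, 286]), ([0.498, -0.33, 0.091], 0.84, [378, 187]), ([0.551, 0.553, 0.005], 0.71, [120, 177])]
top nut1_mid []
top pan [([0.494, -0.375, 0.0], 0.82, [383, 193])]
scene grip_a [([0.486, 0.546, 0.03], 0.85, [361, 282]), ([0.592, 0.71, 0.032], 0.77, [400, 348]), ([0.44, -0.316, 0.109], 0.71, [153, 126]), ([0.25, 0.404, 0.032], 0.67, [359, 207]), ([0.114, 0.27, 0.03], 0.65, [344, 167])]
scene tray [([0.522, -0.26, 0.082], 0.93, [147, 150]), ([0.543, 0.626, 0.001], 0.91, [376, 319]), ([0.183, 0.336, 0.001], 0.89, [349, 193])]
scene nut_lip [([0.498, -0.335, 0.087], 0.9, [138, 137]), ([0.549, 0.556, 0.008], 0.8, [351, 304])]
scene nut1_mid []
scene pan []
```

View pics/t6.png

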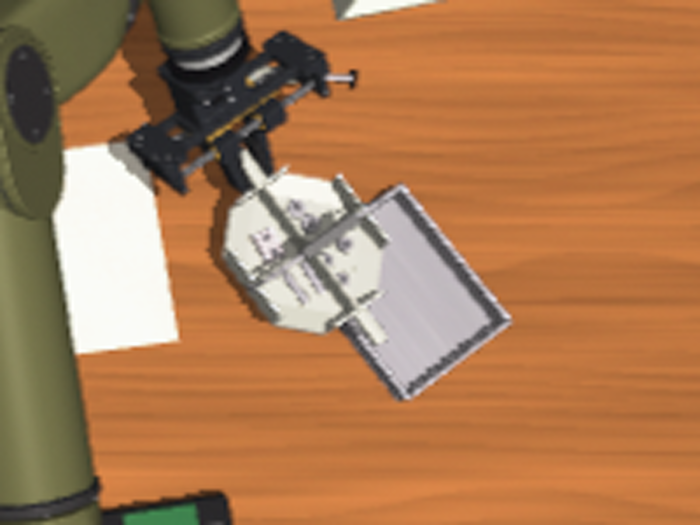

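The tray is level with its lip over the pan (lip about crop px 378,255). The three nuts are at the right of the handle and all other parts are in place. Pouring now.

>>> jog_arm(turn=[[0.018,0.025,-0.017],[0.05,0.07,-0.047],[0.091,0.124,-0.084],[0.127,0.173,-0.117],[0.164,0.222,-0.15],[0.2,0.271,-0.183],[0.237,0.321,-0.217],[0.273,0.37,-0.25],[0.309,0.42,-0.283],[0.346,0.469,-0.317],[0.382,0.519,-0.35],[0.418,0.568,-0.383],[0.455,0.617,-0.417],[0.491,0.667,-0.45],[0.51,0.691,-0.467],[0.51,0.691,-0.467],[0.51,0.691,-0.467],[0.51,0.691,-0.467],[0.51,0.691,-0.467]], translation=[[0.005,0.001,0.006],[0.006,0.002,0.009],[-0.003,0.004,0.003],[-0.011,0.007,-0.002],[-0.019,0.01,-0.006],[-0.028,0.013,-0.01],[-0.036,0.017,-0.014],[-0.045,0.022,-0.017],[-0.053,0.026,-0.019],[-0.062,0.031,-0.021],[-0.07,0.037,-0.022],[-0.079,0.042,-0.023],[-0.087,0.048,-0.023],[-0.095,0.055,-0.022],[-0.098,0.058,-0.022],[-0.098,0.058,-0.022],[-0.098,0.058,-0.022],[-0.098,0.058,-0.022],[-0.098,0.058,-0.022]], grip=[1,1,1,1,1,1,1,1,1,1,1,1,1,1,1,1,1,1,1])

```text
clock: 23.9
tool_pos: [0.5827, -0.2868, 0.1955]
eef_rot: [0.863, 0.399, -0.103, -0.292]
contact_force: [0.1, 0.7, -3.1]
opening: 0.148
finger_force: 60.9
```

```bash
python3 - <<'E'
from h2 import *
from h import *
s=r.get_state();g=np.radians;r0=R.from_quat(s['eef_rot'])
rt=r0*tool_in_tray(g(42.5),1).inv();print('tilt',np.degrees(np.arccos(rt.apply([0,0,1])[2])),'lip',s['tool_pos']+rt.apply(LIP-GA),'gripb',s['tool_pos']+rt.apply([.192,0,0]))
save('top','t7.png',crop=(300,120,460,240),scale=4)
save('scene','s7.png',crop=(80,60,240,180),scale=4)
a=cv2.imread('pics/t7.png');b=cv2.imread('pics/s7.png');cv2.imwrite('pics/c7.png',cv2.resize(np.hstack([a,b]),(800,300)))
pr('top',['nut1_mid','pan','nut_lip','grip_a'],4);pr('scene',['nut1_mid','pan','nut_lip','grip_a'],4)
E
```

```text
tilt 56.00113975351178 lip [ 0.49838352 -0.33333988  0.06485569] gripb [ 0.43581375 -0.33809042  0.0830204 ]
top nut1_mid [([0.518, -0.284, 0.123], 0.56, [366, 179])]
top pan [([0.492, -0.376, -0.002], 0.82, [383, 194])]
top nut_lip [([0.177, 0.259, 0.011], 0.74, [201, 285]), ([0.549, 0.55, 0.007], 0.69, [120, 178]), ([0.517, -0.286, 0.121], 0.48, [367, 179])]
top grip_a [([0.248, 0.405, 0.027], 0.89, [158, 264]), ([0.596, 0.709, 0.032], 0.82, [73, 163]), ([0.489, 0.546, 0.032], 0.67, [119, 193]), ([0.117, 0.265, 0.03], 0.56, [199, 304])]
scene nut1_mid []
scene pan [([0.492, -0.374, 0.002], 0.86, [136, 151]), ([0.535, 0.006, 0.0], 0.72, [203, 206])]
scene nut_lip [([0.499, -0.33, 0.063], 0.73, [139, 143]), ([0.182, 0.26, 0.013], 0.59, [330, 180])]
scene grip_a [([0.252, 0.404, 0.032], 0.88, [359, 208]), ([0.579, -0.287, 0.194], 0.85, [122, 128]), ([0.437, -0.337, 0.078], 0.63, [151, 131]), ([0.116, 0.266, 0.031], 0.62, [343, 167])]
```

View pics/c7.png

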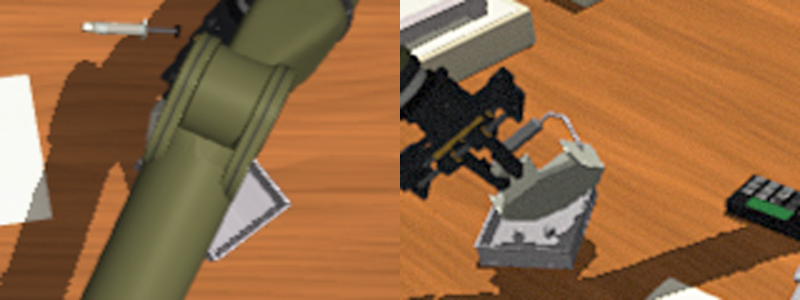

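The scene crop shows the tray tipped over the pan with small pieces visible in it (around 520,238 and 545,237). I'll compute the return rows, then check the nuts with the networks.

```bash
python3 - <<'E'
from h2 import *
from h import *
s=r.get_state();g=np.radians;p0=s['tool_pos'];r0=R.from_quat(s['eef_rot']);pan=np.array([.491,-.374,0]);dv=np.array([np.cos(g(-100)),np.sin(g(-100)),0]);T=tool_in_tray(g(42.5),1)
for th,h in ((60,.065),(52,.067),(44,.072),(36,.08),(28,.09),(20,.1),(12,.11),(4,.12),(0,.125)):
    rr=traypose(0,g(-145),g(th));print(th,rel(p0,r0,pan-.04*dv+[0,0,h]+rr.apply(GA-LIP),rr*T))
rr=traypose(0,g(-145),0);T0=rr*T;pp=pan-.04*dv+[0,0,.125]+rr.apply(GA-LIP)
print('after',pp,T0.as_quat())
# move from there: back to above sheet, psi -90
r2=traypose(0,g(-90),0);print('transit',rel(pp,T0,np.array([.535,-.017,.08])+r2.apply(GA),r2*T))
E
```

```text
60 ([0.036, 0.049, -0.034], [-0.0082, 0.0014, -0.0068])
52 ([-0.037, -0.05, 0.033], [0.007, -0.002, 0.0047])
44 ([-0.11, -0.148, 0.099], [0.0211, -0.0053, 0.0153])
36 ([-0.183, -0.247, 0.166], [0.0337, -0.0083, 0.0247])
28 ([-0.255, -0.346, 0.233], [0.0447, -0.0105, 0.0334])
20 ([-0.328, -0.444, 0.3], [0.0537, -0.0109, 0.0426])
12 ([-0.401, -0.543, 0.366], [0.0605, -0.0095, 0.0522])
4 ([-0.474, -0.642, 0.433], [0.0651, -0.0064, 0.0617])
0 ([-0.51, -0.691, 0.466], [0.0665, -0.0043, 0.0663])
after [ 0.59644089 -0.20765398  0.148     ] [ 0.8888717   0.28026017 -0.3456633   0.10898722]
transit ([-0.649, -0.0, -0.708], [0.1091, -0.2701, -0.0498])
```

>>> jog_arm(turn=[[0.018,0.025,-0.017],[0.036,0.049,-0.034],[0.036,0.049,-0.034],[0.036,0.049,-0.034],[0,0,0],[-0.037,-0.05,0.033],[-0.073,-0.099,0.066],[-0.11,-0.148,0.099],[-0.146,-0.197,0.132],[-0.183,-0.247,0.166],[-0.219,-0.297,0.2],[-0.255,-0.346,0.233],[-0.291,-0.395,0.266],[-0.328,-0.444,0.3],[-0.364,-0.494,0.333],[-0.401,-0.543,0.366],[-0.437,-0.592,0.4],[-0.474,-0.642,0.433],[-0.51,-0.691,0.466],[-0.51,-0.691,0.466]], translation=[[-0.004,0.001,-0.003],[-0.008,0.001,-0.007],[-0.008,0.001,-0.007],[-0.008,0.001,-0.007],[0,0,0],[0.007,-0.002,0.005],[0.014,-0.004,0.01],[0.021,-0.005,0.015],[0.028,-0.007,0.02],[0.034,-0.008,0.025],[0.039,-0.009,0.029],[0.045,-0.01,0.033],[0.049,-0.011,0.038],[0.054,-0.011,0.043],[0.057,-0.01,0.047],[0.06,-0.009,0.052],[0.063,-0.008,0.057],[0.065,-0.006,0.062],[0.066,-0.004,0.066],[0.066,-0.004,0.066]], grip=[1,1,1,1,1,1,1,1,1,1,1,1,1,1,1,1,1,1,1,1])

```text
clock: 26.9
tool_pos: [0.5971, -0.2047, 0.1461]
eef_rot: [0.889, 0.283, -0.345, 0.107]
contact_force: [0.3, -0.5, -3.7]
opening: 0.148
finger_force: 61.0
```

```bash
python3 - <<'E'
from h2 import *
from h import *
s=r.get_state();print(s['clock'],s['tool_pos'],s['eef_rot'])
for c in('top','scene'):
    im=cams.snapshot(c); cv2.imwrite('pics/%s8.png'%c,im[:,:,::-1])
    pr(c,['nut1_mid','pin1_mid','screw1_mid','block_mid','pan','tray','grip_a'],6)
E
```

```text
26.9 [ 0.59710985 -0.20465444  0.14606574] [ 0.88858266  0.28260099 -0.34509873  0.10707197]
top nut1_mid []
top pin1_mid [([0.472, -0.289, 0.116], 0.51, [368, 193])]
top screw1_mid [([0.554, -0.287, 0.126], 0.42, [367, 168])]
top block_mid [([0.529, -0.243, 0.121], 0.63, [353, 176])]
top pan [([0.497, -0.372, 0.0], 0.74, [382, 193])]
top tray [([0.522, -0.259, 0.11], 0.68, [358, 179]), ([0.189, 0.339, 0.006], 0.66, [178, 282]), ([0.544, 0.629, 0.002], 0.64, [98, 180])]
top grip_a [([0.488, 0.544, 0.032], 0.92, [120, 193]), ([0.6, 0.707, 0.031], 0.89, [74, 162]), ([0.114, 0.267, 0.03], 0.81, [198, 305]), ([0.25, 0.408, 0.026], 0.7, [157, 263]), ([0.441, -0.318, 0.138], 0.59, [379, 201]), ([0.597, -0.201, 0.143], 0.56, [341, 154])]
scene nut1_mid []
scene pin1_mid []
scene screw1_mid []
scene block_mid [([0.526, -0.24, 0.122], 0.47, [148, 144])]
scene pan [([0.492, -0.374, 0.002], 0.86, [136, 151])]
scene tray [([0.522, -0.267, 0.115], 0.91, [144, 142]), ([0.181, 0.337, -0.004], 0.78, [349, 194])]
scene grip_a [([0.248, 0.404, 0.028], 0.95, [359, 208]), ([0.116, 0.27, 0.031], 0.9, [344, 167]), ([0.442, -0.317, 0.138], 0.8, [151, 120]), ([0.594, -0.209, 0.145], 0.79, [137, 152]), ([0.491, 0.549, 0.032], 0.63, [361, 283]), ([0.594, 0.709, 0.032], 0.57, [399, 348])]
```

```bash
python3 - <<'E'
import cv2,numpy as np
a=cv2.imread('pics/top8.png')[145:235,335:435];b=cv2.imread('pics/scene8.png')[105:195,85:185]
f=lambda i:cv2.resize(i,(400,360),interpolation=cv2.INTER_CUBIC)
cv2.imwrite('pics/c8.png',np.hstack([f(a),f(b)]))
E
```

```text
(no output)
```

View pics/c8.png

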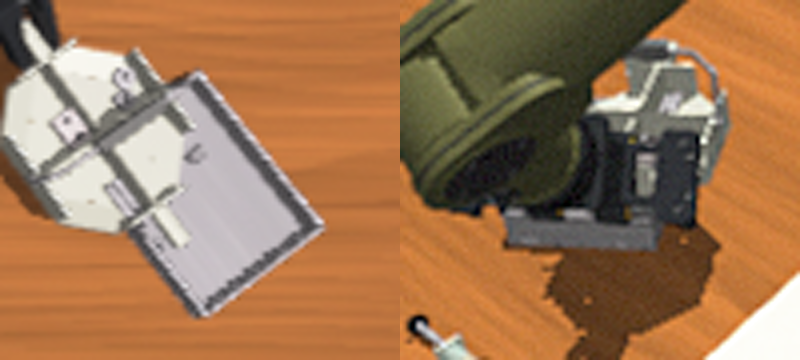

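The nut compartment is empty. One nut shows in the pan at (195,155), another at about (160,235), and the third is probably hidden by the tray. Block, screws and pins are in place. Now back to the sheet.

```bash
python3 - <<'E'
from h2 import *
from h import r
s=r.get_state();g=np.radians;T=tool_in_tray(g(42.5),1);r2=traypose(0,g(-90),0);p0=s['tool_pos'];r0=R.from_quat(s['eef_rot'])
ga=np.array([.535,-.012,0])+r2.apply(GA)
print(rel(p0,r0,ga+[0,0,.1],r2*T));M=r2*T;print('up in tool',M.inv().apply([0,0,1]))
E
```

```text
([-0.649, -0.0, -0.707], [0.0981, -0.2746, -0.0667])
up in tool [-0.67559021  0.         -0.73727734]
```

>>> jog_arm(turn=[[-0.013,0,-0.014],[-0.045,0,-0.05],[-0.09,0,-0.1],[-0.137,0,-0.15],[-0.183,0,-0.2],[-0.23,0,-0.25],[-0.275,0,-0.3],[-0.32,0,-0.35],[-0.367,0,-0.4],[-0.413,0,-0.45],[-0.46,0,-0.5],[-0.505,0,-0.55],[-0.55,0,-0.6],[-0.597,0,-0.65],[-0.63,0,-0.69],[-0.649,0,-0.707],[-0.649,0,-0.707],[-0.649,0,-0.707]], translation=[[0.002,-0.005,-0.001],[0.007,-0.019,-0.005],[0.014,-0.039,-0.009],[0.021,-0.058,-0.014],[0.028,-0.078,-0.019],[0.035,-0.097,-0.024],[0.042,-0.117,-0.028],[0.049,-0.136,-0.033],[0.056,-0.155,-0.038],[0.062,-0.175,-0.042],[0.069,-0.194,-0.047],[0.076,-0.214,-0.052],[0.083,-0.233,-0.057],[0.09,-0.252,-0.061],[0.095,-0.267,-0.065],[0.098,-0.275,-0.067],[0.098,-0.275,-0.067],[0.098,-0.275,-0.067]], grip=[1,1,1,1,1,1,1,1,1,1,1,1,1,1,1,1,1,1])

```text
clock: 29.95
tool_pos: [0.5352, 0.0832, 0.1318]
eef_rot: [0.66, 0.658, -0.256, 0.257]
contact_force: [0.2, 0.3, -3.5]
opening: 0.152
finger_force: 61.1
```

```bash
python3 - <<'E'
from h2 import *
from h import *
s=r.get_state();print(s['clock'],s['tool_pos'])
for c in('top','scene'):
    im=cams.snapshot(c); cv2.imwrite('pics/%s9.png'%c,im[:,:,::-1])
    pr(c,['nut1_mid','pan','tray','grip_a','pin1_mid','screw1_mid','block_mid'],6)
P=np.array([.492,-.374,.003])
im=cv2.imread('pics/top9.png');u,v=proj('top',P)[0].astype(int)
g=cv2.cvtColor(im,cv2.COLOR_BGR2GRAY)[v-32:v+32:2,u-34:u+34:2];print('\n'.join(''.join('%02x'%(x) if x<170 else '..' for x in row) for row in g))
E
```

```text
29.95 [0.53521317 0.08315497 0.13176085]
top nut1_mid [([0.523, 0.007, 0.11], 0.41, [277, 178])]
top pan [([0.494, -0.375, 0.0], 0.75, [383, 194])]
top tray [([0.543, 0.63, -0.0], 0.92, [98, 180]), ([0.538, -0.013, 0.099], 0.63, [283, 175]), ([0.184, 0.336, 0.002], 0.61, [179, 283]), ([0.522, 0.003, 0.11], 0.35, [278, 179])]
top grip_a [([0.535, 0.086, 0.131], 0.98, [253, 173]), ([0.248, 0.406, 0.027], 0.88, [158, 264]), ([0.489, 0.545, 0.035], 0.86, [119, 193]), ([0.117, 0.267, 0.032], 0.82, [198, 304]), ([0.531, -0.108, 0.123], 0.74, [313, 175]), ([0.596, 0.706, 0.031], 0.68, [74, 163])]
top pin1_mid [([0.376, 0.02, -0.002], 0.59, [271, 227]), ([0.533, -0.069, 0.101], 0.55, [300, 176])]
top screw1_mid [([0.576, 0.002, 0.116], 0.42, [279, 162])]
top block_mid [([0.576, -0.002, 0.114], 0.71, [280, 162]), ([0.524, 0.003, 0.109], 0.58, [278, 178])]
scene nut1_mid []
scene pan [([0.491, -0.373, 0.0], 0.74, [136, 151])]
scene tray [([0.537, -0.008, 0.096], 0.74, [197, 182]), ([0.183, 0.333, -0.006], 0.63, [348, 194]), ([0.542, 0.629, 0.003], 0.62, [377, 319])]
scene grip_a [([0.532, 0.08
[... 1892 characters left out ...]
9c645c..74
8989888787858584838553899f..............................9b5a6f..8081
8e8e8d8d8c8c8b8a8a897c519c91..........................5f6c8ca7878686
8a8a8b8b8b8b8b8b8c8d8c6e43..........................6054..868a898685
828182827e7d7d7f7e7e7f7f5655....................9f6172..89898b8b8b8c
8a89898a8a8a8b8d8d8d8d8d89638a................9f5c89a68f8f8e8e8d8d8c
8d8e8d8d8d8d8c8e8e8e8e8e8f834d94..........a96754a8858687858584848484
8b8b8b8a8c8c878787898888898a7b4f93......a05f6e..8d8d8e8d8d8d8d8d8c8b
8a8b8b8b8b8b8c8c8c8c8c8c8b8a8a7948....636c8b..8281818283838484838484
838284848481807f81828182838484845353..4d..8b888788888988898989898989
8483858584858585878383848586848279669ea37f80818182838281818181828182
```

```bash
python3 - <<'E'
from h import *
for c,ref in(('top','top1.png'),('scene','scene1.png')):
    a=cv2.resize(cv2.imread('pics/'+ref),(512,384),interpolation=cv2.INTER_AREA);b=cv2.imread('pics/%s9.png'%c)
    d=np.abs(a.astype(int)-b).max(2).astype(np.uint8);u,v=proj(c,np.array([.492,-.374,.005]))[0].astype(int)
    w=38;m=(d[v-w:v+w,u-w:u+w]>28).astype(np.uint8)
    n,l,st,ce=cv2.connectedComponentsWithStats(m)
    for i in range(1,n):
        if st[i,4]>=4:
            p=ray(c,ce[i]+[u-w,v-w],.008)-[.492,-.374,0];t=np.radians(41)
            print(c,st[i,4],st[i,2:4],(ce[i]+[u-w,v-w]).round(),'pan xy',(np.cos(t)*p[0]+np.sin(t)*p[1]).round(3),(-np.sin(t)*p[0]+np.cos(t)*p[1]).round(3))
E
```

```text
top 12 [4 5] [383. 183.] pan xy 0.028 -0.023
top 10 [3 5] [375. 193.] pan xy 0.02 0.022
scene 5 [2 3] [150. 148.] pan xy -0.007 0.05
scene 16 [4 5] [140. 153.] pan xy 0.019 0.017
scene 17 [5 4] [127. 154.] pan xy 0.028 -0.026
scene 16 [3 6] [171. 160.] pan xy 0.064 0.136
scene 6 [2 5] [172. 169.] pan xy 0.109 0.143
scene 14 [2 9] [172. 181.] pan xy 0.169 0.148
```

The differences against the first pictures show three new blobs in the pan, about (0.028,-0.025), (0.02,0.02) and (-0.007,0.05) in its frame. All three nuts are in. Now set the tray down, slightly further from the case, and release.

>>> jog_arm(turn=[[0,-0.02,0],[0,-0.04,0],[0,-0.04,0],[0,-0.04,0],[0,-0.04,0],[0,-0.04,0],[0,-0.04,0],[0,-0.04,0],[0,-0.04,0],[0,-0.04,0],[0,-0.04,0],[0,-0.04,0],[0,-0.04,0],[0,-0.04,0]], translation=[[-0.003,0.004,0.004],[-0.006,0.009,0.012],[0,0.013,0.025],[0.01,0.015,0.04],[0.022,0.015,0.054],[0.034,0.015,0.067],[0.043,0.015,0.077],[0.049,0.015,0.084],[0.052,0.015,0.087],[0.0535,0.015,0.0885],[0.0535,0.015,0.0885],[0.0535,0.015,0.0885],[0.0535,0.015,0.0885],[0.0535,0.015,0.0885]], grip=[1,1,1,1,1,1,1,1,1,1,1,1,1,1], force=60)

```text
clock: 32.5
tool_pos: [0.5501, 0.0639, 0.0309]
eef_rot: [0.654, 0.653, -0.269, 0.27]
contact_force: [-2.3, 3.4, 5.9]
opening: 0.148
finger_force: 61.1
```

```bash
python3 - <<'E'
from h import *
for c in('top','scene'):
    cams.snapshot(c); pr(c,['tray','grip_a'],4)
E
```

```text
top tray [([0.188, 0.339, 0.002], 0.78, [178, 282]), ([0.55, -0.034, 0.005], 0.73, [286, 178]), ([0.545, 0.627, -0.001], 0.59, [99, 179]), ([0.75, -0.028, 0.002], 0.54, [283, 124])]
top grip_a [([0.117, 0.266, 0.03], 0.97, [199, 304]), ([0.25, 0.406, 0.027], 0.96, [158, 263]), ([0.487, 0.545, 0.03], 0.65, [119, 194]), ([0.597, 0.705, 0.031], 0.63, [74, 163])]
scene tray [([0.182, 0.338, -0.004], 0.85, [350, 194]), ([0.55, -0.031, 0.003], 0.58, [191, 202]), ([0.541, 0.625, -0.002], 0.58, [375, 319]), ([0.533, 0.005, 0.0], 0.39, [203, 205])]
scene grip_a [([0.113, 0.269, 0.03], 0.97, [344, 167]), ([0.594, 0.709, 0.03], 0.83, [399, 348]), ([0.547, 0.061, 0.03], 0.77, [212, 209]), ([0.248, 0.405, 0.032], 0.71, [359, 207])]
```

>>> jog_arm(turn=[[0,0,0],[0,0,0],[0,0,0],[0,0,0],[0,0,0],[0,0,0],[0,0,0],[0,0,0],[0,0,0],[0,0,0],[0,0,0],[0,0,0],[0,0,0]], translation=[[0,0,0],[0,0,0],[0,0,0],[0,0,0],[0,0,0],[0,0,-0.008],[0,0,-0.02],[-0.005,0,-0.035],[-0.02,0,-0.055],[-0.045,0,-0.085],[-0.08,0,-0.12],[-0.1,0,-0.14],[-0.1,0,-0.14]], grip=[0.7,0.4,0.2,0,0,0,0,0,0,0,0,0,0])

```text
clock: 34.42
tool_pos: [0.5509, 0.0921, 0.2026]
eef_rot: [0.655, 0.653, -0.267, 0.27]
contact_force: [0.1, -0.3, -0.6]
opening: 0.999
finger_force: 0.0
```

```bash
python3 - <<'E'
from h import *
s=r.get_state();print(s['clock'],s['contact_force'])
for c,ref in(('top','top1.png'),('scene','scene1.png')):
    b=cams.snapshot(c)[:,:,::-1]; pr(c,['tray','grip_a','nut1_mid','pin1_mid','screw1_mid','block_mid','pan','wrench','screwdriver','bottle','syringe'],4)
    a=cv2.resize(cv2.imread('pics/'+ref),(512,384),interpolation=cv2.INTER_AREA)
    d=np.abs(a.astype(int)-b).max(2).astype(np.uint8);u,v=proj(c,np.array([.492,-.374,.005]))[0].astype(int)
    w=38;m=(d[v-w:v+w,u-w:u+w]>20).astype(np.uint8);n,l,st,ce=cv2.connectedComponentsWithStats(m)
    for i in range(1,n):
        if st[i,4]>=4:
            p=ray(c,ce[i]+[u-w,v-w],.008)-[.492,-.374,0];t=np.radians(41)
            print(c,st[i,4],'pan xy',(np.cos(t)*p[0]+np.sin(t)*p[1]).round(3),(-np.sin(t)*p[0]+np.cos(t)*p[1]).round(3))
cams.snapshot('wrist');pr('wrist',['tray','pin1_mid','screw1_mid','block_mid','nut1_mid'],4)
E
```

```text
34.425 [ 0.13226104 -0.32928683 -0.64216756]
top tray [([0.188, 0.338, -0.0], 0.92, [179, 282]), ([0.553, -0.036, 0.006], 0.64, [287, 177]), ([0.544, 0.624, 0.001], 0.63, [100, 179])]
top grip_a [([0.545, 0.067, 0.03], 0.97, [258, 177]), ([0.117, 0.265, 0.029], 0.95, [199, 304]), ([0.487, 0.544, 0.032], 0.85, [119, 194]), ([0.549, -0.126, 0.033], 0.73, [314, 176])]
top nut1_mid []
top pin1_mid [([0.547, -0.086, 0.008], 0.54, [301, 178])]
top screw1_mid [([0.591, -0.022, 0.017], 0.39, [283, 166])]
top block_mid [([0.54, -0.017, 0.011], 0.47, [281, 180])]
top pan [([0.494, -0.375, 0.001], 0.8, [383, 193])]
top wrench [([0.374, 0.02, -0.002], 0.68, [272, 227])]
top screwdriver [([0.754, -0.025, 0.002], 0.78, [282, 123]), ([0.55, -0.041, 0.093], 0.41, [291, 172])]
top bottle [([0.733, 0.144, 0.0], 0.48, [236, 128])]
top syringe [([0.723, -0.252, -0.002], 0.73, [346, 131])]
top 17 pan xy 0.028 -0.024
top 15 pan xy 0.019 0.02
scene tray [([0.541, 0.625, -0.001], 0.94, [375, 319]), ([0.18, 0.332, -0.003], 0.91, [348, 193]), ([0.554, -0.033, -0.0], 0.89, [190, 204])]
scene grip_a [([0.593, 0
[... 441 characters left out ...]
, -0.002], 0.61, [238, 183]), ([0.49, -0.373, 0.001], 0.3, [136, 151])]
scene screwdriver [([0.756, -0.027, 0.001], 0.54, [143, 242])]
scene bottle [([0.73, 0.151, 0.002], 0.75, [191, 267])]
scene syringe [([0.724, -0.254, 0.0], 0.66, [104, 201])]
scene 6 pan xy -0.009 0.05
scene 24 pan xy 0.02 0.017
scene 18 pan xy 0.027 -0.026
scene 54 pan xy 0.179 0.14
wrist tray [([0.546, -0.033, -0.0], 0.55, [252, 129]), ([0.539, -0.016, 0.007], 0.5, [245, 124]), ([0.528, -0.376, 0.013], 0.34, [245, 232])]
wrist pin1_mid [([0.547, -0.092, 0.006], 0.48, [252, 160])]
wrist screw1_mid [([0.596, -0.021, 0.022], 0.49, [294, 137])]
wrist block_mid [([0.538, -0.019, 0.007], 0.63, [245, 126])]
wrist nut1_mid []
```

Tray is down and released, with the other parts and bench objects in place. The third nut is only faintly seen, so I'll look into the pan from close by with the wrist camera.

>>> jog_arm(turn=[[0,0,0],[0,0,0],[0,0,0],[0,0,0],[0,0,0],[0,0,0],[0,0,0],[0,0,0]], translation=[[-0.035,-0.005,-0.015],[-0.065,-0.015,0.025],[-0.105,-0.03,0.065],[-0.145,-0.04,0.105],[-0.185,-0.05,0.145],[-0.215,-0.06,0.18],[-0.229,-0.06,0.195],[-0.229,-0.06,0.195]], grip=[0,0,0,0,0,0,0,0])

```text
clock: 36.92
tool_pos: [0.4902, -0.2088, 0.2227]
eef_rot: [0.654, 0.653, -0.269, 0.27]
contact_force: [-0.4, 0.9, -1.4]
opening: 0.999
finger_force: 0.0
```

```bash
python3 - <<'E'
from h import *
s=r.get_state();print(s['clock'],s['tool_pos'])
im=cams.snapshot('wrist');cv2.imwrite('pics/w10.png',im[:,:,::-1]);pr('wrist',['nut1_mid','pan'],6)
print([(m['p'],m['pixels'].sum(),np.argwhere(m['pixels']).mean(0)[::-1].round()) for m in models.masks_of('wrist','nut1_mid')])
cams.snapshot('scene');pr('scene',['nut1_mid','tray'],6);cams.snapshot('top');pr('top',['nut1_mid'],6)
E
```

```text
36.925 [ 0.49024071 -0.20875626  0.22271694]
wrist nut1_mid [([0.493, -0.352, 0.009], 0.65, [255, 132])]
wrist pan [([0.494, -0.373, 0.0], 0.77, [256, 137])]
[(0.47, np.int64(112), array([257., 129.]))]
scene nut1_mid [([0.731, 0.151, -0.003], 0.62, [191, 269])]
scene tray [([0.542, 0.627, 0.001], 0.82, [376, 319]), ([0.552, -0.03, 0.0], 0.66, [191, 203]), ([0.184, 0.334, -0.002], 0.56, [348, 194])]
top nut1_mid []
```

```bash
python3 - <<'E'
from h import *
im=cv2.imread('pics/w10.png');t=np.radians(41);ex=np.array([np.cos(t),np.sin(t),0]);ey=np.array([-np.sin(t),np.cos(t),0]);P=np.array([.492,-.374,.004])
s=2;cor=np.array([P+a*.09*ex+b*.07*ey for a,b in((-1,1),(1,1),(1,-1),(-1,-1))])
px=proj('wrist',cor).astype(np.float32);W,H=180,140
M=cv2.getPerspectiveTransform(px,np.array([[0,0],[W,0],[W,H],[0,H]],np.float32))
q=cv2.warpPerspective(im,M,(W,H),flags=cv2.INTER_AREA);g=cv2.cvtColor(q,cv2.COLOR_BGR2GRAY)
k=cv2.resize(g,(60,35),interpolation=cv2.INTER_AREA)
print(k.min(),k.max());ch=' .:-=+*#%@'[::-1]
lo,hi=np.percentile(k,2),np.percentile(k,98)
print('\n'.join(''.join(ch[int(np.clip((v-lo)/(hi-lo),0,.999)*10)] for v in row) for row in k))
E
```

```text
50 176
**##################*****************************+++****++++
##%%%%##############################****************####****
%%%%%%%%%%%%%#%##########################################**#
%%%%%%%%%%%%%%%%%%%%%%%%%%%################################%
=+++***#####%%%%%%%%%%%%%%%%%%%%%%%%%#%%%#%%##%###########%@
::::...:.::::--===++***####%%%%%%%%%%%%%%%%%%%%%%%%%%%#%%%@@
%###*++:              ....:::--===++**####%%%%%%%%%%%%%%%@@@
@@@@%%#-                                ...::--===++**##%@@@
@@@@@%*:                                               .*@@@
@@@@@%+.                                               .*@@@
@@@@@@*:                           .-=:                :#@@@
@@@@@%=.                          :+%%+.               :#@@@
@@@@@%=.                         :*%@@%-               -%@@@
@@@@@%=.                        .-+%@@%=               -%@@@
@@@@@#-                         .:=#%#=.              .=@@@@
@@@@@#-                         ..:=+-.               .=@@@@
@@@@@#:                        .::...                 .+@@@@
@@@@@*:                         .                     .*
[... 341 characters left out ...]
     .-*%@%-          .=@@@@@
@@@@#-.                             .:+%@#:          .=@@@@@
@@@@*:                              .:+%*-           .+@@@@@
@@@%*:                             ..:+*:            .*@@@@@
@@@%*:                            .:..=:             .*@@@@@
@@@%*:                            ..  .              :#@@@@@
@@@%+:.                                              :#@@@@@
@@%%*=----::::........                               -%@@@@@
@@%##*****++++++====-----::::::........             .-%@@@@@
%%#############***********+++++======---::::::.......=%@@@@@
################################***********+++++===-:=@@@@@@
########################*#*########################+:+@@@@@@
```

>>> jog_arm(turn=[[0,0.12,0],[0,0.28,0],[0,0.44,0],[0,0.6,0],[0,0.72,0],[0,0.773,0],[0,0.773,0],[0,0.773,0]], translation=[[-0.035,0,0.015],[-0.075,0,0.045],[-0.115,0,0.08],[-0.15,0,0.11],[-0.18,0,0.135],[-0.193,0,0.146],[-0.193,0,0.146],[-0.193,0,0.146]], grip=[0,0,0,0,0,0,0,0])

```text
clock: 38.38
tool_pos: [0.4886, -0.449, 0.2544]
eef_rot: [0.708, 0.706, -0.003, 0.003]
contact_force: [0.2, 1.4, -1.7]
opening: 1.0
finger_force: 0.0
```

```bash
cat > a.py <<'E'
from h import *
def asc(cam,im,P,ang,hx,hy,W,H):
    t=np.radians(ang);ex=np.array([np.cos(t),np.sin(t),0]);ey=np.array([-np.sin(t),np.cos(t),0]);P=np.array(P)
    px=proj(cam,[P+a*hx*ex+b*hy*ey for a,b in((-1,1),(1,1),(1,-1),(-1,-1))]).astype(np.float32);print(px.round().tolist())
    M=cv2.getPerspectiveTransform(px,np.array([[0,0],[W*3,0],[W*3,H*4],[0,H*4]],np.float32))
    g=cv2.cvtColor(cv2.warpPerspective(im,M,(W*3,H*4)),cv2.COLOR_RGB2GRAY);k=cv2.resize(g,(W,H),interpolation=cv2.INTER_AREA)
    lo,hi=np.percentile(k,2),np.percentile(k,98);ch='@%#*+=-:. '
    print('\n'.join(''.join(ch[int(np.clip((v-lo)/(hi-lo),0,.999)*10)] for v in row) for row in k))
E
python3 - <<'E'
from a import *
im=cams.snapshot('wrist');c=cams.camera_params('wrist');print(np.round(c['eye'],3));pr('wrist',['nut1_mid','pan'],6)
asc('wrist',im,[.492,-.374,.004],41,.09,.07,60,35)
b=cams.snapshot('scene');pr('scene',['nut1_mid'])
asc('scene',b,[.55,-.034,.006],-90,.075,.065,50,32)
E
```

```text
[ 0.49  -0.363  0.38 ]
wrist nut1_mid [([0.496, -0.352, 0.01], 0.45, [259, 92])]
wrist pan [([0.496, -0.373, -0.001], 0.94, [259, 110])]
[[167.0, 115.0], [275.0, 10.0], [344.0, 106.0], [239.0, 193.0]]
*=-#@@%%####%%%%%@@@@@@@@@@@@@@@@@@@@@@@@@@@@@@@@@@@%%%%%%%@
+=-#@%#*:...:::---+==****+-=+%%%%%@@@@@@@@@@@@@@@@@@@@@@@@@@
+--#@@%+                 .:++*%%%%%%%%%%%%%%%%%%%%%@@@@@@@@@
+-=%@@%=                  .=-+%%%%%%%%%%%%%%%%%%%%%%%%%%%%%%
+-=%@%%+                  .:=*%%%%%%%%%%%%%%%%%%%%%%%####%#%
+-=%@%#-                   .:-#%%%%%%%%%%%%%%%%%%%%%%#+==##*
+-+@@%#-                     =#%%%%%%%%%%%%%%%########-..:::
+-+@@%#:                    .*%%%%%%%%%%%%%%%%%%%#%###=....:
+-*@@%#:                    -#########################*:...:
=-*@@%*.                    =#%%%%%%%%%################:...:
=-#@@%*.                   .*%%%%%%%%%%%%%%%%%%%%%%####-...-
=-#@@%*.                   .*%%%%%%%%%%%%%%%%%%%%%%%%%#*:..=
==%@@%*.                   :#%%%%%%%%%%%%%%%%%%%%%%%%%%#:..=
-=%@%#=                    -#%%%%%%%@@@%%%%%%%%%%%%%%%%#-..+
-=%@@%+.                   -#%%%%%%%%@@%%%%%%
[... 2335 characters left out ...]
@@@@@@@@@@@@@@@@@@%++#@@@@@@@@@@@@@@@
******+=#@@@@@@@@@@@@@@@@@@@@@@#==#@@@@@@@@@@@@@@@
..:::::.=%%##%%%%%%%#%##########++#@@@%####%###%@@
....... .-------=------:::-=++++--****=-:::--:-*@@
--:::--..::....:-:........-+####=:.::::.      :*@@
+%%###*-:::.....::.....-=+*%@@@@+:...:..      :*@@
:+@@@@#-::::..........:=%@@@@@@%+:....... .   .+@@
 .=%@@#-::............:+%@@@@@@%=:....... ..  :+@@
   -*@#:..............:+%@@@@@@%=.   ... ...  :*@@
    .=#-...............+%@@@@@@@+:    .....   .+@@
      ::...:..:.:.:::..=%@@@@@@%+:.     ..     =@@
       ...:-==++****#*+*%@@@@@@%+===-:.        -%@
         .:+#%@%%%#*%%%@@@@@@@@#++##%*-.       +@@
           -#@@%%%#*#%%@@@@@@@@%*+**#%+.      .+@@
```

```bash
python3 - <<'E'
from a import *
im=cams.snapshot('wrist')
t=np.radians(41);o=np.array([.493,-.374,.006])+.0*np.array([1,0,0])
P=o+np.array([np.cos(t),np.sin(t),0])*0.012+np.array([-np.sin(t),np.cos(t),0])*.045
asc('wrist',np.clip(im.astype(int)*2,0,255).astype(np.uint8),P,41,.03,.025,60,33)
E
```

```text
[[208.0, 75.0], [245.0, 39.0], [272.0, 74.0], [235.0, 107.0]]
-----=+*#%%%%%%%#########*********++++++++++++++++++++++****
%%%%%%@@@@@@@@@@@@@@@@@%%%%%%%%%#########***********++++++++
@%%%@@@@@@@@@@@@@@@@@@@@@@@@@@@@@@@@@@@@%%%%%%%%%%##########
+=-==++++*#%%%@@@@@@@@@@@@@@@@@@@@@@@@@@@@@@@@@@@@@@@@@@@%%%
          :-+****######%%%%%%%%@@@@@@@@@@@@@@@@@@@@@@@@@@@@@
            .-=++=++++++++++++******#####%%%%%%@@@@@@@@@@@@@
             .-=================++++++++++++++*******#######
              :=======================================++++++
              :-============================================
               .:-==========================================
                 :-=========================================
                 .-=========================================
                 .-=========================================
                  -=========================================
                 .-=========================================
                :-==========================================
                :================================--=-----===
 
[... 274 characters left out ...]
=============================
             .------------==--==--==-=======================
             .----------------------------------------------
            .:-=======--------------------------------------
             :====================--------------------------
            .-================================--=-----------
            :-===================++========================-
           .-=================+++**++=======================
          .-================++**###*++======================
          :-==============++***####**+======================
          .-==============++*********++=====================
          .-==============+++++++++++++=====================
```

```bash
python3 - <<'E'
from a import *
im=cams.snapshot('wrist');t=np.radians(41);ex=np.array([np.cos(t),np.sin(t),0]);ey=np.array([-np.sin(t),np.cos(t),0])
P=np.array([.493,-.374,.006])-.03*ex+.04*ey
g=np.clip((im.astype(int)-90)*2,0,255).astype(np.uint8)
asc('wrist',g,P,41,.045,.03,60,30)
# where is scene blob, and top view of tray nut compartment (lip side)
b=cams.snapshot('top');asc('top',b,[.55,-.034,.006],-90,.075,.065,50,32)
print(proj('scene',P+.02*ex+.01*ey),np.round(im[60:110:8,170:240:8].mean(2)).astype(int).tolist()[:2])
E
```

```text
[[176.0, 106.0], [228.0, 55.0], [260.0, 95.0], [209.0, 142.0]]
@@@@@@@@@@@@@@@@@@@@@@@@@@@@@@@@@@@@@@@@%%@@@@@@@@@@@@@@@@@@
%@@@@@@%%@@@@@@@@@@@@@@@@@@@@@@@@@@@@@@@@@@@@@@@@@@@@@@@@@@@
@%#**+++=+#%#*+*#%%%%#%@@@@@@@@@@@@@@@@@@@@@@@@@@@@@@@@@@@@@
@%+:.    .:-:...:-==-:-*#***##%%%%%@%*==+****#%@@@@@@@@@@@@@
@#=                    .....:-==--=**-. :==:.:+%@@@@@@@@@@@@
@#-                                .:. :=**=..=%@@@@@@@@@@@@
%*:                                    -*##+:.=#@@@@@@@@@@@@
%+.                                    .=++-..-#%%@@@@@@@@@@
%=                                      ..:..:++*#@@@@@@@@@@
%*:                                    .. .-=**+*%@@@@@@@@@@
@#-                                     .-+**+-:+%@@@@@@@@@@
%+.                                      .-=:..-*%@@@@@@@@@@
#-                                            .=#@@@@@@@@@@@
#-                                            .=#@@@@@@@@@@@
*:                                            :*%@@@@@@@@@@@
+.                                           .=#@@@@@@@@@@@@
+:                                           .+%%@@@@@@@@@@@

[... 1908 characters left out ...]
:......-=--:::::-=#=
=::::........-=========++-==:-:......:-:::::::-+#=
=:::::........:::::::--++-==:=:...........:::::=*+
-:::::::..............:=+-==-=:..........::::::-=:
::::::::::............:=+-==-=:.....:--:::::::::. 
.::::::::::...........:++-==-+-......::::::::::.  
  ..::::::::..........:++-=--=-......::::::::.    
   ..::::::::.........:++-==-=-....:::::::::.     
     .::::::::........:++=++=-:...:::::::::.      
      .::::::.........:+*==++-..:::::::::.        
       ..:-=:.......::--+*%%#=-:-:::::.:.         
         :=#%#######%%%%%@@@@%%%%%%%#*-.          
[[149.62935464 148.18842866]] [[118, 116, 123, 129, 125, 65, 76, 72, 91], [120, 117, 125, 126, 128, 118, 64, 99, 100]]
```

```bash
python3 -c "
from plant import r
print(r.finish_job())"
```

```text
the job is handed in; nothing more can be done
None
```

I handed the job in at about 39 s of the 56 s allowed: the three nuts are in the pan, and the tray stands released on the sheet about 45 mm from its centre. The other parts are still in their compartments, and nothing else on the bench moved measurably. The third nut lies near the pan wall and I confirmed it only from image analysis.

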